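# Unplug, load and clamp the dry-block heater

### The arm

A 6-joint arm with a two-finger parallel gripper is mounted at the origin on a cart in front of the work surface, level with it; the furniture and walls round the work are solid. World frame = base frame: x ahead of the robot, y to its left, z up, the work surface at z = 0. Lengths are in m, angles in rad, forces in N, time in s.
With the tool pointing down it reaches from about 0.375 to 0.825 m from the base axis. Payload 5.5 kg.
Tool frame: the origin (TCP) lies at the very end of the fingers, on their centre line; the grasp point (between the pads) lies 19 mm behind it (env.grip_depth is the distance from the TCP to the grasp point, in m); z points along the fingers, y is the line along which they close (so a half turn about z gives the same grasp; the last joint's range is limited). The gripper opens to 85 mm and grips with 20 to 120 N. Pads are 22 mm wide; open, the fingers measure 114 mm over their backs; the gripper's body (76 mm by 85 mm) begins 54 mm behind the grasp point. The pads swing forward as they close: fully open they stand 13 mm farther back than shut.
Start: joints at [-1.277, 0.314, -0.047, 1.21, 0, 1.571], TCP at [0.174, -0.574, 0.231] pointing down, gripper open.
Joint ranges: [-2.67, 2.67], [-0.69, 1.73], [-1.03, 1.25], [-2.08, 2.16], [-1.42, 1.45], [-3.14, 3.14]. Speed limits (rad/s): [2.39, 2.39, 3.01, 3.14, 3.14, 3.14].

### API

Orientations are given as a unit quaternion [w, x, y, z].
In Python, from bench import env gives the robot as it stands.
- The arm moves only by the tool servo_tool, never from a script. Its argument "deltas" is a list of rows, each an object with "travel": the shift along the tool's x, y, z as a fraction of full scale, a list of three; "turn": the turn, a rotation vector about the tool's x, y, z as a fraction of full scale, a list of three; "grip": the opening, from 0 (shut) to 1 (fully open). A call has exactly 8 rows; each row shifts and turns the commanded pose from where the row before left it, along the tool's axes as they then stand; what a row does not reach is not made up. Full scale, the value 1, is 1 m for a shift and 0.12 rad for a turn. A row lasts 1/10 s, in which the tool goes at most 50 mm and 8.59 degrees, less where a joint would pass 70% of its speed; a pose out of reach is approached as far as the arm can. A call with a number of a shift or a turn outside -1 to 1 is refused whole. A call with a gripper value outside its range is refused whole. The fingers move at their own pace and stop on an object; "grip_force" is the grip in N (left out, the last holds). Time passes only in rows, so rows that do not move let the fingers close, or fill a call up. It gives the time, the measured TCP pose, the force, the opening and the grip force at its end, in the units of the state.
- env.read_state(): the state, without advancing time (a new reading comes with each control period).
- env.get_image(name): name is "scene" or "top" or "wrist"; returns the picture (480x640x3 uint8, blue, green, red); there is no depth.
- env.get_calibration(name): a dict with "camera_matrix" (3x3 intrinsics, pixels), "pose" (4x4, takes a point from camera to world coordinates). Camera axes: x right, y up, looking along -z (the intrinsics and any distortion apply to the point x, -y, -z); pixel columns grow to the right and rows downward; lengths in m; the calibration is good to about 2 mm. The wrist camera is an equidistant fisheye: a pixel r from the principal point sees the ray r / f radians off the axis. A picture is of the moment at which its call begins: read the wrist's pose just before it. get_calibration takes no time and is no camera call; for the wrist camera it gives the pose at the moment of the call.
- env.sign_off(): hands the job in; it is judged then, once.
The state is a dict: "time": time; "joints": joint angles; "joint_velocities": joint speeds; "tau": joint torques, N m; "position": TCP position; "orientation": TCP orientation; "force": force on the tool from outside, world axes, zero at the start; "moment": the same for the moment, N m; "gripper_width": finger opening in m; "finger_force": force on a finger pad.
Only numpy, scipy, OpenCV 4.12 (cv2) and the standard library are available. Lean on these libraries where they do the work, as an engineer would, in place of code of your own. Each camera call takes 0.05 s, during which the arm holds its last target. There are 200 camera calls.

### The job

Load the dry-block heater: swing its clamp bar up and back out of the way, then lift out every black blank plug and stand it upright on the bare worktop, and set every loose aluminium tube block into a pocket of its own, rib in the keyway, shuffling it until it drops fully home on the pocket floor. Once all are home, swing the clamp bar down over them and press its nose under the sprung catch so that it stays latched. Leave the two culture jars where they stand.

Things in the scene. Friction and masses are not known exactly. Their poses are not given: they have to be found in the camera images.
- heater: dry-block heater, fixed: low white box with grey deck, 225 mm deep (x = -115 front to +110 back), 330 wide (y), deck top 65 above the worktop, three equal pockets in a row along y. Origin: on the worktop under the middle pocket's centre; -x side (display, buttons) faces the robot, z up. Hinge posts rise to 109 at x = +85, y = +-145
- clamp_bar (a joint): hinge angle of the steel clamp bar, rad: 0 = level, down over the pockets; grows as it swings up and back, stop at 1.9 (leaning back). Friction 0.3 N m: it stays where left. Level, its underside is 7 mm above seated blocks' tops; a block not home stops it. It starts partly lowered (0.2-0.65), not in its catch; latched when below 0.03
- bar_hinge (a point): fixed point on the bar's hinge axis (parallel to the heater's y), at the middle of the heater's width, 110 mm above the worktop, 85 mm behind the pocket row; axes as the heater's
- bar_grip (a point): point in the bar's central tongue under its dark pad, 176 mm from the hinge axis. Tongue 24 mm wide (y), 10 thick, from 92 to 194 mm from the hinge; pinched there on its sides (across y) it pivots in the fingers as it swings. A cross bar 274 long (y), 16 broad, 86 from the hinge, lies over the pockets when down; side arms at y = +-132 run to the hinge. x toward the hinge, z up from its face
- catch (a joint): outward lean of the sprung catch, rad, 0 = at rest: a 16 mm wide upright tab with a round lip on the heater's front edge (109 mm before the pocket row, top 124 mm above the worktop). The bar's nose (tongue end) pressed down meets the lip at about 0.08 rad of bar angle, pushes it outward and snaps under it, the bar then lying level; takes about 4 to 10 N on the pad
- pocket_1 (a point): centre of the left (+y) pocket's floor, 35 mm above the worktop, 30 below the deck top; 95 mm between pockets. Pocket 64 (x) x 48 (y) mm, 2 mm larger than a block on each side; keyway 16 wide, 8 deep in the middle of its +x (rear) wall, so a block enters only with its rib to the heater's +x. Any block fits any pocket; seated it stands 34 mm above the deck. Axes as the heater's
- pocket_2 (a point): centre of the middle pocket's floor, 35 mm above the worktop, 30 below the deck top; 95 mm between pockets. Pocket 64 (x) x 48 (y) mm, 2 mm larger than a block on each side; keyway 16 wide, 8 deep in the middle of its +x (rear) wall, so a block enters only with its rib to the heater's +x. Any block fits any pocket; seated it stands 34 mm above the deck. Axes as the heater's
- pocket_3 (a point): centre of the right (-y) pocket's floor, 35 mm above the worktop, 30 below the deck top; 95 mm between pockets. Pocket 64 (x) x 48 (y) mm, 2 mm larger than a block on each side; keyway 16 wide, 8 deep in the middle of its +x (rear) wall, so a block enters only with its rib to the heater's +x. Any block fits any pocket; seated it stands 34 mm above the deck. Axes as the heater's
- plug_1: black plastic blank plug that closes an unused pocket; 2 or 3 are in pockets at the start (absent: None). Body 60 (x) x 44 (y) x 33 mm high with the same 12 x 8 mm key rib on its +x face, and on top a grip fin 36 (x) x 12 (y), its top 62 mm above the underside; 0.2 kg. Origin: centre of the underside of the 60 x 44 body, z up. Pinch the fin across y and lift straight out
- plug_2: black plastic blank plug that closes an unused pocket; 2 or 3 are in pockets at the start (absent: None). Body 60 (x) x 44 (y) x 33 mm high with the same 12 x 8 mm key rib on its +x face, and on top a grip fin 36 (x) x 12 (y), its top 62 mm above the underside; 0.2 kg. Origin: centre of the underside of the 60 x 44 body, z up. Pinch the fin across y and lift straight out
- plug_3: black plastic blank plug that closes an unused pocket; 2 or 3 are in pockets at the start (absent: None). Body 60 (x) x 44 (y) x 33 mm high with the same 12 x 8 mm key rib on its +x face, and on top a grip fin 36 (x) x 12 (y), its top 62 mm above the underside; 0.2 kg. Origin: centre of the underside of the 60 x 44 body, z up. Pinch the fin across y and lift straight out
- block_1: aluminium tube block, one of 2 or 3 alike (absent: None), upright: 60 (x) x 44 (y) x 64 mm high, 0.25-0.5 kg, six dark round wells in its top. A key rib, 12 wide (y), 8 proud, runs the full height of the middle of its +x face (overall x = -30 to +38). Origin: centre of the underside of the 60 x 44 body, z up. Grip across the 44 mm, tips 36 mm or more above the underside
- block_2: aluminium tube block, one of 2 or 3 alike (absent: None), upright: 60 (x) x 44 (y) x 64 mm high, 0.25-0.5 kg, six dark round wells in its top. A key rib, 12 wide (y), 8 proud, runs the full height of the middle of its +x face (overall x = -30 to +38). Origin: centre of the underside of the 60 x 44 body, z up. Grip across the 44 mm, tips 36 mm or more above the underside
- block_3: aluminium tube block, one of 2 or 3 alike (absent: None), upright: 60 (x) x 44 (y) x 64 mm high, 0.25-0.5 kg, six dark round wells in its top. A key rib, 12 wide (y), 8 proud, runs the full height of the middle of its +x face (overall x = -30 to +38). Origin: centre of the underside of the 60 x 44 body, z up. Grip across the 44 mm, tips 36 mm or more above the underside
- jar_a: bystander: culture jar with screw cap, 66 mm across, 95 mm high, standing on the worktop; origin at the centre of its underside
- jar_b: bystander: culture jar with screw cap, 66 mm across, 95 mm high, standing on the worktop; origin at the centre of its underside
Mind the look-alikes: they are no part of the job. Leave any blue look-alike of the block_3 alone.

How it is judged:
By the outcome, as a careful person would: the job done as asked, in the order asked, and still so for the second after the job is handed in, with the robot touching nothing.
Of plug_1, plug_2, plug_3 only 2 to 3 are there at a start; the rules pass over those that are not, and their reading is None.
Of block_1, block_2, block_3 only 2 to 3 are there at a start; the rules pass over those that are not, and their reading is None.
At some moment in a run one of block_1, block_2, block_3 may be knocked a few centimetres aside while the robot is not near it.
Once in a run the grip may slacken for a moment while it holds something.
It also fails if it takes over 210 s, if anything falls off the work surface, if the arm or the gripper's body presses on something with over 40 N, if the wrist force passes 120 N, or if a joint passes its speed limit or range.

## Working session

There is one attempt and no reset: what is moved stays moved. The work goes in short steps, Python scripts to look and compute and a tool call to move; the robot and the scene stay as the last step left them, time stands still between calls to the robot, and variables do not carry over. Pictures are saved under pics/ and viewed, at most 14 in all, crops included, and the job is handed in when it is done.

Besides the shell and the picture viewer there is one more tool, called after ">>>" by a JSON object that holds its "fn" and its "kwargs". servo_tool: Moves the arm, as the interface text tells. Shift numbers are shares of 1 m and turn numbers shares of 0.12 rad, none past 1 either way. Its arguments: {"type":"object","properties":{"deltas":{"type":"array"},"grip_force":{"type":"number"}},"required":["deltas"]}

```bash
mkdir -p pics; ls
python3 - <<'E'
from bench import env
import cv2
s=env.read_state();print(s['time'],s['position'],s['orientation'],s['gripper_width'])
for n in('scene','top'):
    cv2.imwrite(f'pics/{n}0.png',env.get_image(n));c=env.get_calibration(n);print(n,c)
E
```

```text
pics
0.0 [ 0.17359466 -0.57374253  0.23043933] [-8.35966252e-04  9.89229152e-01  1.46372719e-01 -1.16452473e-04] 0.08557921152454784
scene {'camera_matrix': array([[467.65596396,   0.        , 322.54617216],
       [  0.        , 467.65596396, 240.11667174],
       [  0.        ,   0.        ,   1.        ]]), 'pose': array([[-0.73704751,  0.40462403, -0.54133203, -0.13733909],
       [-0.67570502, -0.42511694,  0.60224439,  0.71555652],
       [ 0.01355314,  0.8096635 ,  0.58673787,  0.90046387],
       [ 0.        ,  0.        ,  0.        ,  1.        ]])}
top {'camera_matrix': array([[531.0316582 ,   0.        , 331.65583251],
       [  0.        , 531.0316582 , 243.76308135],
       [  0.        ,   0.        ,   1.        ]]), 'pose': array([[ 0.22069398,  0.869777  , -0.44134129, -0.06409008],
       [-0.97531511,  0.19337331, -0.10661707, -0.27755939],
       [-0.00738945,  0.45397658,  0.89098298,  1.44380222],
       [ 0.        ,  0.        ,  0.        ,  1.        ]])}
```

View pics/scene0.png

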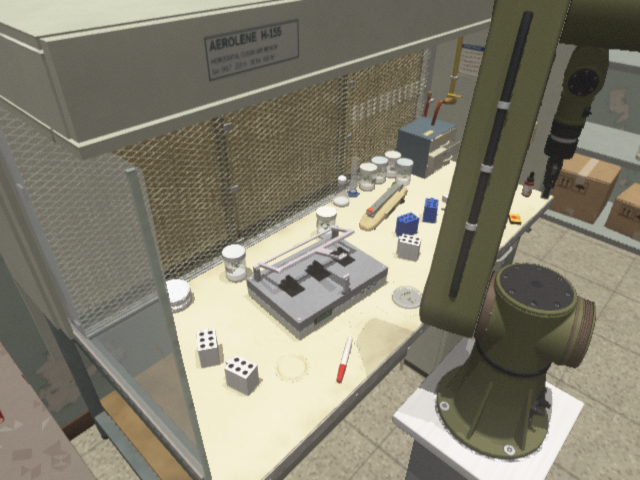

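View pics/top0.png

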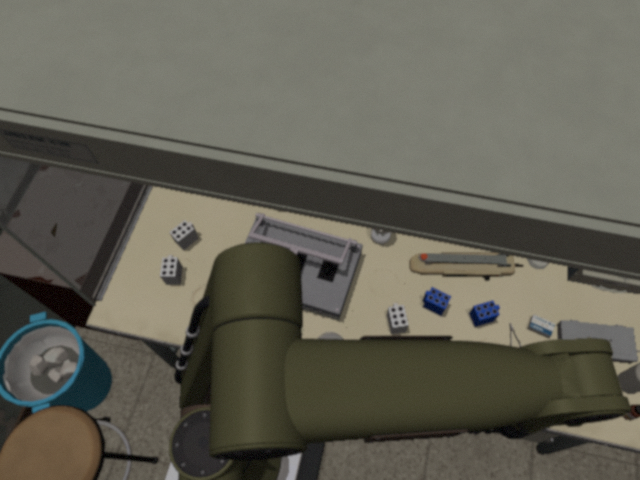

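The scene view shows three grey blocks, at (207,347), (241,374) and (408,246). The two blue look-alikes are at (407,224) and (430,210), and I'll leave those alone. The heater at about (318,275) has three black plugs in it, and the jars are at (234,262) and (326,220). I'll enlarge to confirm.

Run:
```python
import cv2
a=cv2.imread('pics/scene0.png')
cv2.imwrite('pics/c1.png',cv2.resize(a[195:405,180:460],None,fx=2.857,fy=2.857,interpolation=cv2.INTER_CUBIC)[:600,:800])
```

```text
(no output)
```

View pics/c1.png

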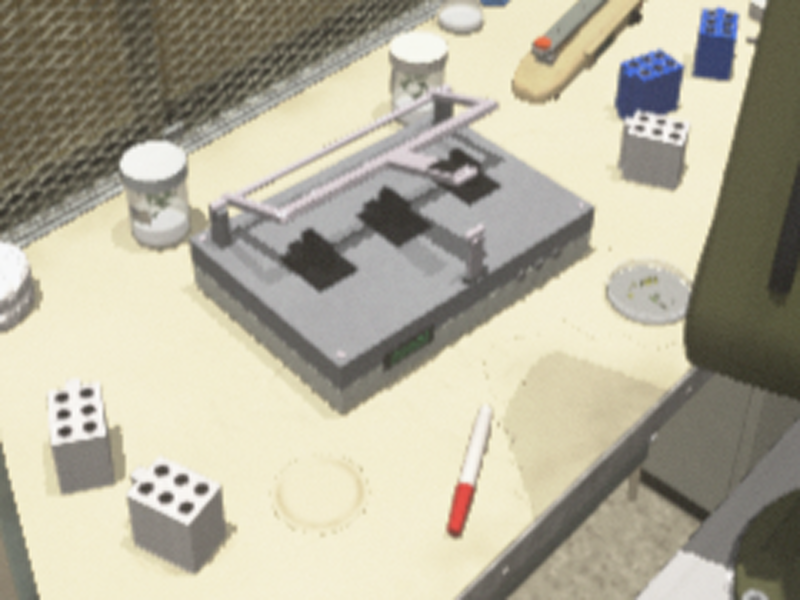

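```bash
cat > h.py <<'E'
import numpy as np,cv2
from scipy.optimize import least_squares
from scipy.spatial.transform import Rotation as Ro
SC=dict(K=np.array([[467.656,0,322.546],[0,467.656,240.117],[0,0,1]]),P=np.array([[-0.73704751,0.40462403,-0.54133203,-0.13733909],[-0.67570502,-0.42511694,0.60224439,0.71555652],[0.01355314,0.8096635,0.58673787,0.90046387],[0,0,0,1]]))
def proj(X,c=SC):
    p=(np.atleast_2d(X)-c['P'][:3,3])@c['P'][:3,:3]; p=p*[1,-1,-1]
    q=p@c['K'].T; return q[:,:2]/q[:,2:]
def ray(uv,z,c=SC):
    uv=np.atleast_2d(uv); d=np.c_[uv,np.ones(len(uv))]@np.linalg.inv(c['K']).T*[1,-1,-1]@c['P'][:3,:3].T
    o=c['P'][:3,3]; return o+d*((z-o[2])/d[:,2:])
def wray(uv,z,K,P):  # fisheye equidistant
    uv=np.atleast_2d(uv); f=K[0,0]; d=uv-K[:2,2]; r=np.linalg.norm(d,axis=1); t=r/f
    v=np.c_[d*(np.sin(t)/np.maximum(r,1e-9))[:,None],np.cos(t)]*[1,-1,-1]@P[:3,:3].T
    o=P[:3,3]; return o+v*((z-o[2])/v[:,2:])
def wproj(X,K,P):
    p=(np.atleast_2d(X)-P[:3,3])@P[:3,:3]*[1,-1,-1]; n=np.linalg.norm(p[:,:2],axis=1)
    return K[:2,2]+p[:,:2]/np.maximum(n,1e-9)[:,None]*(K[0,0]*np.arctan2(n,p[:,2]))[:,None]
def body(pose,pts):  # pose x,y,yaw
    c,s=np.cos(pose[2]),np.sin(pose[2]); pts=np.atleast_2d(pts)
    return np.c_[pose[0]+c*pts[:,0]-s*pts[:,1],pose[1]+s*pts[:,0]+c*pts[:,1],pts[:,2]]
E
python3 - <<'E'
from h import *
S=lambda a:np.array(a)/2.857+[180,195]
pts=np.array([[-115,165,65],[-115,-165,65],[110,165,65],[85,-145,109],[85,145,109]])/1e3
uv=S([[342,355],[593,208],[192,240],[443,97],[217,208]])
r=least_squares(lambda p:(proj(body(p,pts))-uv).ravel(),[.6,0,0]);print('heater',r.x,np.round(r.fun,1))
for n,w in dict(A=[(62,398),(65,413),(65,432),(88,394),(88,409),(90,429)],B=[(161,470),(182,479),(202,488),(145,488),(165,496),(186,507)],C=[(645,117),(663,121),(681,126),(638,129),(656,133),(674,138)]).items():
    X=ray(S(w),.064); d=X[2]-X[0]; e=X[3]-X[0]; print(n,X.mean(0).round(4),'long',np.degrees(np.arctan2(d[1],d[0])).round(1),np.linalg.norm(d),'short',np.degrees(np.arctan2(e[1],e[0])).round(1),np.linalg.norm(e), np.hypot(*X.mean(0)[:2]))
for n,p in dict(ja=(155,160),jb=(420,48)).items(): print(n,ray(S([p]),.095))
E
```

```text
heater [ 0.5410429  -0.02274097 -0.08896065] [-0.4  3.8  1.  -1.3 -1.  -0.9  0.1 -2.5  0.5 -1. ]
A [0.5632 0.3371 0.064 ] long 147.9 0.03791145211246386 short -124.7 0.021189024780770335 0.6563587642980416
B [0.445  0.3321 0.064 ] long -164.1 0.03842801640830948 short 103.7 0.02021715850744373 0.5552604177973628
C [ 0.4402 -0.3319  0.064 ] long -161.2 0.03981786566595125 short 106.9 0.024825859617299734 0.5513243787210177
ja [[0.75146562 0.09997781 0.095     ]]
jb [[ 0.69991308 -0.23501316  0.095     ]]
```

```bash
cat > plan.py <<'E'
import sys,json
from h import *
from bench import env
def start():
    s=env.read_state(); q=s['orientation']; return np.array(s['position']),Ro.from_quat([*q[1:],q[0]])
def down(yaw): return Ro.from_matrix(np.array([[np.cos(yaw),np.sin(yaw),0],[np.sin(yaw),-np.cos(yaw),0],[0,0,-1]]))
def plan(wps,p=None,R=None):
    """wps: list of (x,y,z,yaw,rows). prints rows as travel/turn; pose carried with rounding."""
    if p is None: p,R=start()
    for x,y,z,yaw,n in wps:
        T=down(yaw) if np.isscalar(yaw) else yaw
        out=[]
        for k in range(n):
            f=1/(n-k); t=R.inv().apply((np.array([x,y,z])-p)*f).round(3)
            w=((R.inv()*T).as_rotvec()*f/.12).round(2)
            p=p+R.apply(t); R=R*Ro.from_rotvec(w*.12); out.append((t.tolist(),w.tolist()))
        print('->',x,y,z,yaw if np.isscalar(yaw) else '')
        i=0
        while i<n:
            j=i
            while j<n and out[j]==out[i]: j+=1
            print('  %dx'%(j-i),*out[i]); i=j
    return p,R
def H(pose,x,y): return body(pose,[[x,y,0]])[0][:2]
E
python3 - <<'E'
from plan import *
plan([(.40,-.31,.30,-.089,8)])
E
```

```text
-> 0.4 -0.31 0.3 -0.089
  1x [0.037, -0.023, -0.009] [-0.0, 0.0, 0.4]
  1x [0.035, -0.025, -0.009] [-0.0, 0.0, 0.4]
  1x [0.034, -0.027, -0.009] [-0.0, 0.0, 0.4]
  1x [0.033, -0.028, -0.008] [-0.0, 0.0, 0.4]
  1x [0.032, -0.03, -0.009] [-0.0, 0.0, 0.4]
  1x [0.03, -0.032, -0.008] [-0.0, 0.0, 0.4]
  1x [0.028, -0.033, -0.009] [-0.01, 0.0, 0.39]
  1x [0.027, -0.034, -0.008] [-0.0, 0.0, 0.4]
```

>>> {"fn": "servo_tool", "kwargs": {"deltas": [{"travel":[0.037,-0.023,-0.009],"turn":[0,0,0.4],"grip":1},{"travel":[0.035,-0.025,-0.009],"turn":[0,0,0.4],"grip":1},{"travel":[0.034,-0.027,-0.009],"turn":[0,0,0.4],"grip":1},{"travel":[0.033,-0.028,-0.008],"turn":[0,0,0.4],"grip":1},{"travel":[0.032,-0.03,-0.009],"turn":[0,0,0.4],"grip":1},{"travel":[0.03,-0.032,-0.008],"turn":[0,0,0.4],"grip":1},{"travel":[0.028,-0.033,-0.009],"turn":[0,0,0.4],"grip":1},{"travel":[0.027,-0.034,-0.008],"turn":[0,0,0.4],"grip":1}], "grip_force": 60}}

```text
time: 0.9
position: [0.4008, -0.3087, 0.3005]
orientation: [-0.0, 0.999, -0.046, -0.0]
force: [0.9, -1.6, 0.2]
gripper_width: 0.0853
finger_force: 0.0
```

```bash
cat > snap.py <<'E'
import sys,pickle
from plan import *
s=env.read_state();print(round(s['time'],2),s['position'].round(4),s['orientation'].round(3),np.round(s['force'],1),s['gripper_width'])
c=env.get_calibration('wrist');im=env.get_image('wrist');n=sys.argv[1]
cv2.imwrite(f'pics/{n}.png',im);pickle.dump((c['camera_matrix'],c['pose']),open(f'pics/{n}.pkl','wb'))
print(c['camera_matrix'][0,0],c['camera_matrix'][:2,2],c['pose'].round(3).tolist())
E
python3 snap.py w1
```

```text
0.9 [ 0.4008 -0.3087  0.3005] [-0.     0.999 -0.046 -0.   ] [ 0.9 -1.6  0.2] 0.08528853686148882
371.64829954431775 [315.02337751 240.5688167 ] [[-0.092, 0.951, 0.295, 0.476], [-0.996, -0.088, -0.028, -0.316], [-0.001, -0.296, 0.955, 0.444], [0.0, 0.0, 0.0, 1.0]]
```

View pics/w1.png

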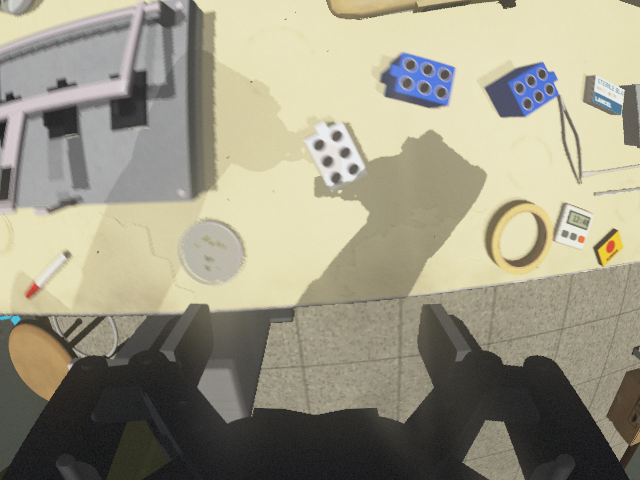

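Block C has its rib up and left at (322,128), roughly world +x. The heater is at upper left, and the blue look-alikes are at (420,80) and (523,90). Next I'll fit C and look at the heater from above.

```bash
cat >> h.py <<'E'
import pickle
def blockfit(name,left,right,z=.064):
    """wells rib-end first; left/right columns (seen with rib up)"""
    K,P=pickle.load(open(f'pics/{name}.pkl','rb'))
    X=wray(left+right,z,K,P); d=X[0]-X[2]+X[3]-X[5]
    print(name,'centre',X.mean(0)[:2].round(4),'rib yaw',np.arctan2(d[1],d[0]).round(3),'len',np.linalg.norm(d[:2])/2,np.linalg.norm(X[0]-X[3]))
E
python3 - <<'E'
from plan import *
blockfit('w1',[(319,140),(326,159),(336,178)],[(340,132),(346,152),(357,171)])
plan([(.42,-.02,.33,-.089,8)])
E
```

```text
w1 centre [ 0.4464 -0.3357] rib yaw 0.33 len 0.04328173146026126 0.02277047666384827
-> 0.42 -0.02 0.33 -0.089
  2x [-0.001, -0.036, -0.003] [-0.0, -0.0, -0.0]
  1x [-0.001, -0.035, -0.004] [-0.0, -0.01, -0.0]
  1x [-0.001, -0.036, -0.003] [-0.01, -0.0, -0.0]
  1x [-0.002, -0.035, -0.004] [-0.0, -0.01, -0.0]
  1x [-0.001, -0.036, -0.003] [-0.01, -0.0, -0.0]
  1x [-0.002, -0.035, -0.004] [-0.0, -0.01, -0.0]
  1x [-0.001, -0.036, -0.004] [-0.01, -0.0, -0.0]
```

>>> {"fn": "servo_tool", "kwargs": {"deltas": [{"travel":[-0.001,-0.036,-0.003],"turn":[0,0,0],"grip":1},{"travel":[-0.001,-0.036,-0.003],"turn":[0,0,0],"grip":1},{"travel":[-0.001,-0.036,-0.004],"turn":[0,0,0],"grip":1},{"travel":[-0.001,-0.036,-0.004],"turn":[0,0,0],"grip":1},{"travel":[-0.001,-0.036,-0.004],"turn":[0,0,0],"grip":1},{"travel":[-0.001,-0.036,-0.004],"turn":[0,0,0],"grip":1},{"travel":[-0.002,-0.036,-0.004],"turn":[0,0,0],"grip":1},{"travel":[-0.002,-0.034,-0.004],"turn":[0,0,0],"grip":1}]}}

```text
time: 1.75
position: [0.4148, -0.0303, 0.3302]
orientation: [-0.004, 0.999, -0.039, -0.0]
force: [0.3, 0.2, 0.5]
gripper_width: 0.0854
finger_force: 0.0
```

```bash
python3 snap.py w2
```

```text
1.75 [ 0.4148 -0.0303  0.3302] [-0.004  0.999 -0.039 -0.   ] [0.3 0.2 0.5] 0.08538648944688011
371.64829954431775 [315.02337751 240.5688167 ] [[-0.078, 0.952, 0.295, 0.49], [-0.997, -0.072, -0.031, -0.037], [-0.008, -0.297, 0.955, 0.474], [0.0, 0.0, 0.0, 1.0]]
```

>>> {"fn": "servo_tool", "kwargs": {"deltas": [{"travel":[0,-0.036,0],"turn":[0,0,0],"grip":1},{"travel":[0,-0.036,0],"turn":[0,0,0],"grip":1},{"travel":[0,-0.036,0],"turn":[0,0,0],"grip":1},{"travel":[0,-0.036,0],"turn":[0,0,0],"grip":1},{"travel":[0,-0.036,0],"turn":[0,0,0],"grip":1},{"travel":[0,-0.036,0],"turn":[0,0,0],"grip":1},{"travel":[0,-0.036,0],"turn":[0,0,0],"grip":1},{"travel":[0,-0.036,0],"turn":[0,0,0],"grip":1}]}}

```text
time: 2.6
position: [0.4184, 0.0958, 0.3506]
orientation: [-0.074, 0.996, 0.055, -0.005]
force: [0.6, 0.8, 0.2]
gripper_width: 0.0852
finger_force: 0.0
```

```bash
python3 snap.py w3
```

```text
2.6 [0.4184 0.0958 0.3506] [-0.074  0.996  0.055 -0.005] [0.6 0.8 0.2] 0.08521318461585795
371.64829954431775 [315.02337751 240.5688167 ] [[0.11, 0.944, 0.312, 0.495], [-0.983, 0.15, -0.108, 0.083], [-0.149, -0.294, 0.944, 0.492], [0.0, 0.0, 0.0, 1.0]]
```

View pics/w2.png

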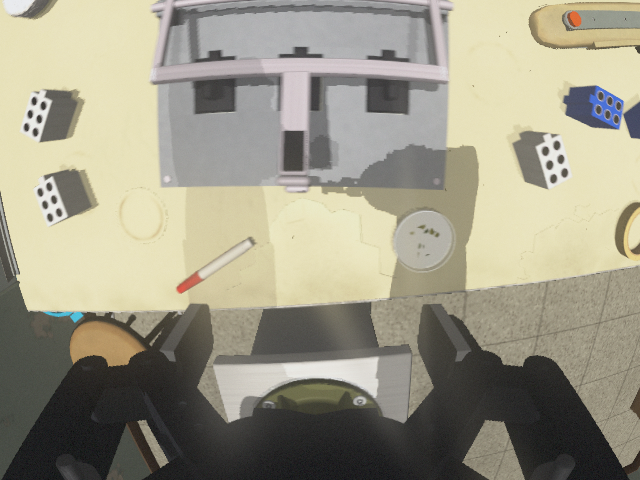

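View pics/w3.png

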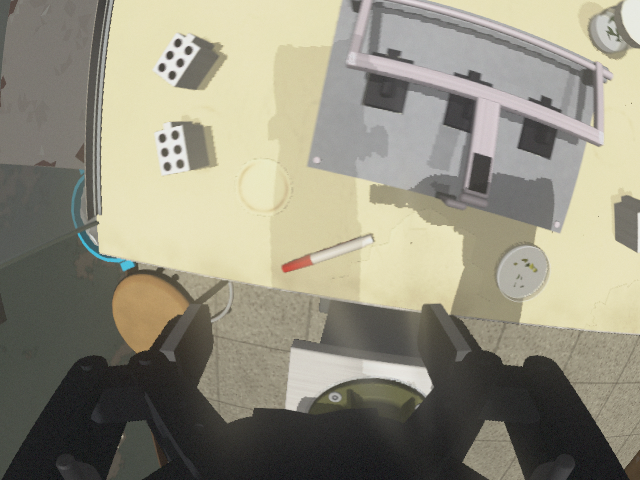

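Run:
```python
from plan import *
s=env.read_state();print(s['joints'].round(3),s['joint_velocities'].round(2))
S=lambda a:a
# heater fit from w2: deck corners/holes not given; use front corners, pads, posts
K,P=pickle.load(open('pics/w2.pkl','rb'))
K3,P3=pickle.load(open('pics/w3.pkl','rb'))
pts=np.array([[-115,165,65],[-115,-165,65]])/1e3
u2=[(161,187),(446,188)];u3=[(307,163),(560,233)]
S_=np.array([[342,355],[593,208],[192,240]])/2.857+[180,195]
pS=np.array([[-115,165,65],[-115,-165,65],[110,165,65]])/1e3
# plug body corners in deck plane (height 68): front corners y +-22
pk=[]; 
for y in(95,0,-95): pk+=[[-30,y+22,68],[-30,y-22,68]]
f=lambda p:np.r_[(wproj(body(p,pts),K,P)-u2).ravel(),(wproj(body(p,pts),K3,P3)-u3).ravel()]
r=least_squares(f,[.54,-.02,-.09]);print('heater w',r.x,r.fun.round(1))
print('scene',proj(body(r.x,pS))-S_)
for n,y in((1,.095),(2,0),(3,-.095)): print(n,wproj(body(r.x,[[-.030,y+.022,.068],[-.03,y-.022,.068],[.03,y+.022,.068]]),K,P).round(0).tolist(),wproj(body(r.x,[[-.030,y+.022,.068],[-.03,y-.022,.068]]),K3,P3).round(0).tolist())
blockfit('w3',[(179,40),(172,54),(163,69)],[(196,46),(189,60),(181,75)])
blockfit('w3',[(165,128),(164,142),(164,158)],[(181,127),(181,140),(181,155)])
blockfit('w2',[(41,97),(36,112),(31,127)],[(58,100),(53,116),(47,132)])
blockfit('w2',[(55,175),(49,193),(45,212)],[(75,180),(70,198),(65,217)])
```

```text
[ 0.112 -0.038 -0.194  1.416  0.151  3.141] [-0.03 -0.01 -0.02 -0.01 -0.05 -0.  ]
heater w [ 0.54430556 -0.02391314 -0.09178212] [ 0.3 -1.6 -1.7  0.5  0.7  1.8  0.5 -0.6]
scene [[-1.22841524  2.85162745]
 [ 0.32033969 -1.8325315 ]
 [-1.49025401 -1.81640481]]
1 [[196.0, 110.0], [234.0, 108.0], [197.0, 58.0]] [[364.0, 102.0], [402.0, 111.0]]
2 [[281.0, 107.0], [322.0, 107.0], [281.0, 53.0]] [[446.0, 123.0], [481.0, 133.0]]
3 [[369.0, 109.0], [409.0, 111.0], [370.0, 55.0]] [[520.0, 146.0], [551.0, 157.0]]
w3 centre [0.5676 0.3297] rib yaw -0.449 len 0.042191161061468384 0.027444632046819437
w3 centre [0.4574 0.3304] rib yaw 0.038 len 0.03785905998715273 0.024273206131900253
w2 centre [0.5646 0.3189] rib yaw -0.598 len 0.04475623821150946 0.03297158010495509
w2 centre [0.4511 0.3115] rib yaw -0.588 len 0.056479414594335905 0.03616943929774088
```

Run:
```python
from plan import *
K,P=pickle.load(open('pics/w2.pkl','rb'));K3,P3=pickle.load(open('pics/w3.pkl','rb'))
h=np.array([.5443,-.0239,-.0918])
def bp(th,r,y,t=0): return body(h,[[.085-r*np.cos(th)+t*np.sin(th),y,.110+r*np.sin(th)+t*np.cos(th)]])
for th in np.arange(.1,.7,.1):
    print(round(th,1),[wproj(bp(th,*a),K,P)[0].round(0).tolist() for a in((.086,.137),(.086,-.137),(.194,0),(.176,0))],[wproj(bp(th,*a),K3,P3)[0].round(0).tolist() for a in((.086,.137),(.086,-.137),(.194,0))])
print('->')
p,R=start(); x,y=H(h,-.085,0)
p,R=plan([(.42,.05,.33,down(0.2),4)],p,R)
plan([(x-.02,y,.28,down(1.65),12),(x,y,.26,down(np.pi-.092),12)],p,R)
```

```text
0.1 [[162.0, 81.0], [441.0, 82.0], [297.0, 187.0], [298.0, 168.0]] [[349.0, 66.0], [591.0, 142.0], [459.0, 204.0]]
0.2 [[158.0, 79.0], [444.0, 79.0], [296.0, 187.0], [297.0, 167.0]] [[349.0, 63.0], [595.0, 141.0], [464.0, 205.0]]
0.3 [[155.0, 76.0], [447.0, 76.0], [295.0, 185.0], [295.0, 164.0]] [[349.0, 60.0], [600.0, 140.0], [470.0, 204.0]]
0.4 [[151.0, 72.0], [450.0, 72.0], [294.0, 180.0], [294.0, 158.0]] [[349.0, 55.0], [604.0, 137.0], [478.0, 201.0]]
0.5 [[148.0, 67.0], [453.0, 67.0], [292.0, 172.0], [293.0, 150.0]] [[349.0, 50.0], [609.0, 134.0], [486.0, 195.0]]
0.6 [[145.0, 61.0], [456.0, 61.0], [291.0, 160.0], [292.0, 138.0]] [[350.0, 43.0], [614.0, 131.0], [496.0, 186.0]]
->
-> 0.42 0.05 0.33 
  1x [-0.001, 0.012, 0.004] [-0.31, -0.01, -0.18]
  1x [-0.001, 0.012, 0.004] [-0.32, -0.01, -0.18]
  1x [-0.002, 0.012, 0.004] [-0.31, -0.02, -0.18]
  1x [-0.002, 0.013, 0.005] [-0.32, -0.01, -0.18]
-> 0.43965790624723633 -0.01610795500857671 0.28 
  1x [0.001, 0.006, 0.004] [0.0, 0.0, -1.01]
  1x [-0.0, 0.006, 0.004] [0.0, 0.0, -1.01]
  1x [-0.001, 0.006, 0.004] [0.0, 0.0, -1.01]
  2
[... 179 characters left out ...]

  1x [-0.004, 0.004, 0.004] [0.0, 0.0, -1.0]
  1x [-0.005, 0.003, 0.005] [0.0, 0.0, -1.01]
  1x [-0.005, 0.002, 0.004] [0.0, 0.0, -1.0]
  1x [-0.005, 0.002, 0.005] [0.0, 0.0, -1.01]
-> 0.45965790624723635 -0.01610795500857671 0.26 
  2x [-0.0, 0.002, 0.002] [-0.0, 0.0, -0.97]
  2x [-0.001, 0.001, 0.002] [-0.0, 0.0, -0.97]
  1x [-0.001, 0.001, 0.001] [-0.0, 0.0, -0.97]
  1x [-0.001, 0.001, 0.002] [-0.0, 0.0, -0.97]
  1x [-0.001, 0.001, 0.001] [-0.0, 0.0, -0.97]
  1x [-0.001, 0.001, 0.002] [-0.0, 0.0, -0.97]
  1x [-0.002, 0.001, 0.001] [-0.0, 0.0, -0.97]
  1x [-0.002, 0.001, 0.002] [-0.0, 0.0, -0.98]
  1x [-0.001, 0.001, 0.001] [-0.0, 0.0, -0.97]
  1x [-0.002, 0.001, 0.002] [-0.0, 0.0, -0.98]
```

>>> {"fn": "servo_tool", "kwargs": {"deltas": [{"travel":[-0.001,0.012,0.004],"turn":[-0.31,0,-0.2],"grip":1},{"travel":[-0.001,0.012,0.004],"turn":[-0.32,0,-0.2],"grip":1},{"travel":[-0.002,0.012,0.004],"turn":[-0.31,0,-0.2],"grip":1},{"travel":[-0.002,0.012,0.004],"turn":[-0.32,0,-0.2],"grip":1},{"travel":[0,0,0],"turn":[0,0,-1],"grip":1},{"travel":[0,0,0],"turn":[0,0,-1],"grip":1},{"travel":[0,0,0],"turn":[0,0,-1],"grip":1},{"travel":[0,0,0],"turn":[0,0,-1],"grip":1}]}}

```text
time: 3.45
position: [0.4193, 0.048, 0.3301]
orientation: [0.002, 0.941, 0.338, 0.002]
force: [0.8, 0.3, 0.5]
gripper_width: 0.0852
finger_force: 0.0
```

>>> {"fn": "servo_tool", "kwargs": {"deltas": [{"travel":[0,0,0],"turn":[0,0,-1],"grip":1},{"travel":[0,0,0],"turn":[0,0,-1],"grip":1},{"travel":[0,0,0],"turn":[0,0,-1],"grip":1},{"travel":[0,0,0],"turn":[0,0,-1],"grip":1},{"travel":[0,0,0],"turn":[0,0,-1],"grip":1},{"travel":[0,0,0],"turn":[0,0,-1],"grip":1},{"travel":[0,0,0],"turn":[0,0,-1],"grip":1},{"travel":[0,0,0],"turn":[0,0,-1],"grip":1}]}}

```text
time: 4.25
position: [0.4193, 0.048, 0.3301]
orientation: [0.003, 0.678, 0.735, 0.001]
force: [-0.2, 0.4, -0.4]
gripper_width: 0.0856
finger_force: 0.0
```

>>> {"fn": "servo_tool", "kwargs": {"deltas": [{"travel":[0,0,0],"turn":[0,0,-1],"grip":1},{"travel":[0,0,0],"turn":[0,0,-1],"grip":1},{"travel":[0,0,0],"turn":[0,0,-1],"grip":1},{"travel":[0,0,0],"turn":[0,0,-1],"grip":1},{"travel":[0,0,0],"turn":[0,0,-1],"grip":1},{"travel":[0,0,0],"turn":[0,0,-1],"grip":1},{"travel":[0,0,0],"turn":[0,0,-1],"grip":1},{"travel":[0,0,0],"turn":[0,0,-1],"grip":1}]}}

```text
time: 5.05
position: [0.4193, 0.048, 0.3301]
orientation: [0.003, 0.262, 0.965, -0.0]
force: [-0.1, 0.2, 0.2]
gripper_width: 0.0853
finger_force: 0.0
```

Run:
```python
from plan import *
s=env.read_state();print(s['joints'].round(3),s['position'])
h=np.array([.5443,-.0239,-.0918])
x,y=H(h,.085-.176*np.cos(.45),0); print(x,y,.110+.176*np.sin(.45)-.019)
plan([(x-.01,y,.25,np.pi-.092,8)])
```

```text
[ 0.117 -0.053 -0.247  1.371 -0.003  0.648] [0.41928655 0.04798475 0.33007931]
0.4711307038941028 -0.017164126370582504 0.16755393400357652
-> 0.46113070389410277 -0.017164126370582504 0.25 3.049592653589793
  1x [-0.009, -0.004, 0.01] [-0.0, 0.01, -0.46]
  2x [-0.008, -0.005, 0.01] [-0.0, 0.01, -0.46]
  1x [-0.008, -0.006, 0.01] [-0.0, 0.01, -0.46]
  1x [-0.007, -0.006, 0.01] [-0.0, 0.0, -0.45]
  1x [-0.007, -0.007, 0.01] [-0.0, 0.01, -0.46]
  1x [-0.007, -0.007, 0.01] [-0.0, 0.0, -0.45]
  1x [-0.006, -0.007, 0.01] [-0.0, 0.01, -0.46]
```

>>> {"fn": "servo_tool", "kwargs": {"deltas": [{"travel":[-0.009,-0.004,0.01],"turn":[0,0.01,-0.46],"grip":1},{"travel":[-0.008,-0.005,0.01],"turn":[0,0.01,-0.46],"grip":1},{"travel":[-0.008,-0.005,0.01],"turn":[0,0.01,-0.46],"grip":1},{"travel":[-0.008,-0.006,0.01],"turn":[0,0.01,-0.46],"grip":1},{"travel":[-0.007,-0.006,0.01],"turn":[0,0,-0.45],"grip":1},{"travel":[-0.007,-0.007,0.01],"turn":[0,0.01,-0.46],"grip":1},{"travel":[-0.007,-0.007,0.01],"turn":[0,0,-0.45],"grip":1},{"travel":[-0.006,-0.007,0.01],"turn":[0,0.01,-0.46],"grip":1}]}}

```text
time: 5.85
position: [0.4608, -0.0176, 0.2499]
orientation: [-0.0, 0.047, 0.999, -0.0]
force: [-0.1, -0.1, 0.0]
gripper_width: 0.0854
finger_force: 0.0
```

```bash
python3 snap.py w4
python3 - <<'E'
import cv2
from bench import env
cv2.imwrite('pics/s1.png',env.get_image('scene'))
E
```

```text
5.85 [ 0.4608 -0.0176  0.2499] [-0.     0.047  0.999 -0.   ] [-0.1 -0.1  0. ] 0.08537425449700649
371.64829954431775 [315.02337751 240.5688167 ] [[0.094, -0.951, -0.294, 0.385], [0.996, 0.09, 0.028, -0.01], [0.0, -0.295, 0.956, 0.393], [0.0, 0.0, 0.0, 1.0]]
```

View pics/w4.png

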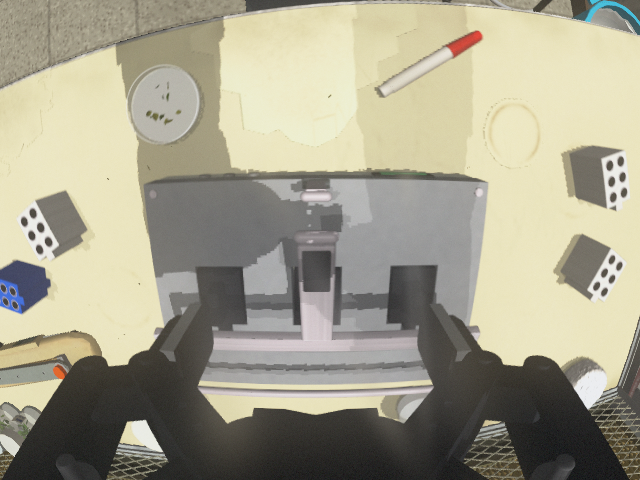

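Run:
```python
from plan import *
K,P=pickle.load(open('pics/w4.pkl','rb'))
pts=np.array([[-115,165,65],[-115,-165,65],[-30,-117,68],[-30,-73,68],[-30,73,68],[-30,117,68]])/1e3
uv=np.array([(487,184),(146,185),(197,267),(243,267),(390,266),(437,266)])
r=least_squares(lambda p:(wproj(body(p,pts),K,P)-uv).ravel(),[.54,-.02,-.09]);h=r.x;print(h,r.fun.round(1))
print('catch',wproj(body(h,[[-.109,0,.124]]),K,P))
def bp(th,r,y,t=0): return body(h,[[.085-r*np.cos(th)+t*np.sin(th),y,.110+r*np.sin(th)+t*np.cos(th)]])
for th in np.arange(.3,.65,.05):
    print(round(th,2),[wproj(bp(th,*a),K,P)[0].round(0).tolist() for a in((.194,0),(.176,0),(.086,.137),(.086,-.137))])
```

```text
[ 0.54262782 -0.02340398 -0.09064104] [ 2.  -2.3 -2.2 -2.2 -0.4  1.1 -2.7  1.5  3.4  1.9 -0.1  1.2]
catch [[317.06047358 196.17075912]]
0.3 [[317.0, 222.0], [317.0, 246.0], [476.0, 330.0], [158.0, 331.0]]
0.35 [[318.0, 231.0], [318.0, 254.0], [478.0, 334.0], [157.0, 335.0]]
0.4 [[318.0, 241.0], [318.0, 263.0], [479.0, 338.0], [155.0, 339.0]]
0.45 [[318.0, 252.0], [318.0, 274.0], [480.0, 342.0], [154.0, 343.0]]
0.5 [[318.0, 265.0], [318.0, 285.0], [481.0, 346.0], [153.0, 348.0]]
0.55 [[318.0, 279.0], [318.0, 297.0], [483.0, 351.0], [152.0, 352.0]]
0.6 [[318.0, 295.0], [318.0, 311.0], [484.0, 355.0], [151.0, 357.0]]
```

```bash
cat >> plan.py <<'E'
h=np.array([.5430,-.0235,-.091])
YW=np.pi-.091
def bar(th,r=.176): return (*H(h,.085-r*np.cos(th),0),.110+r*np.sin(th)-.019)
E
python3 - <<'E'
from plan import *
print(bar(.4))
p,R=plan([(*bar(.4),YW,8)])
for a,b in((.4,1.1),(1.1,1.8)):
    p,R=plan([(*bar(t),YW,1) for t in np.linspace(a,b,9)[1:]],p,R)
E
```

```text
(np.float64(0.46621230523602974), np.float64(-0.01649296734431), np.float64(0.1595376282463225))
-> 0.46621230523602974 -0.01649296734431 0.1595376282463225 3.050592653589793
  4x [-0.001, 0.0, 0.011] [-0.0, -0.0, -0.01]
  1x [-0.001, 0.0, 0.011] [-0.0, -0.01, -0.0]
  1x [-0.0, 0.001, 0.011] [-0.0, -0.0, -0.01]
  1x [-0.001, 0.0, 0.012] [-0.0, -0.01, -0.0]
  1x [-0.0, 0.001, 0.011] [-0.01, -0.0, -0.01]
-> 0.4727945191619075 -0.017093607695177832 0.17344167142063413 3.050592653589793
  1x [-0.007, -0.0, -0.013] [0.0, -0.0, 0.0]
-> 0.48056157610563743 -0.017802367370938484 0.1867149231603211 3.050592653589793
  1x [-0.008, -0.0, -0.014] [0.0, -0.0, 0.0]
-> 0.48945404746869753 -0.01861382339162354 0.1992558249530106 3.050592653589793
  1x [-0.008, -0.0, -0.012] [0.0, -0.0, 0.0]
-> 0.49940389369449206 -0.019521767009901672 0.21096842176410682 3.050592653589793
  1x [-0.01, -0.0, -0.012] [0.0, -0.0, 0.0]
-> 0.510334984863929 -0.020519251216479375 0.2217630962239188 3.050592653589793
  1x [-0.011, -0.0, -0.011] [0.0, -0.0, 0.0]
-> 0.522163683193325 -0.02159864389421442 0.23155725432299132 
[... 613 characters left out ...]
956971204556 3.050592653589793
  1x [-0.015, -0.0, -0.004] [0.0, -0.0, 0.0]
-> 0.6065275660540074 -0.029297019056831977 0.26571748642261556 3.050592653589793
  1x [-0.015, -0.0, -0.003] [0.0, -0.0, 0.0]
-> 0.6218134722781339 -0.03069188895641029 0.2669024482197602 3.050592653589793
  1x [-0.015, -0.0, -0.001] [0.0, -0.0, 0.0]
-> 0.6371440229093537 -0.03209083274854858 0.26674151593501033 3.050592653589793
  1x [-0.016, -0.0, 0.0] [0.0, -0.0, 0.0]
-> 0.6524019182876816 -0.03348314660172092 0.26523592092024195 3.050592653589793
  1x [-0.015, -0.0, 0.002] [0.0, -0.0, 0.0]
-> 0.6674704146650932 -0.03485817741249363 0.26239718303456233 3.050592653589793
  1x [-0.015, -0.0, 0.002] [0.0, -0.0, 0.0]
```

>>> {"fn": "servo_tool", "kwargs": {"deltas": [{"travel":[-0.001,0,0.011],"turn":[0,0,0],"grip":1},{"travel":[-0.001,0,0.011],"turn":[0,0,0],"grip":1},{"travel":[-0.001,0,0.011],"turn":[0,0,0],"grip":1},{"travel":[-0.001,0,0.011],"turn":[0,0,0],"grip":1},{"travel":[-0.001,0,0.011],"turn":[0,0,0],"grip":1},{"travel":[0,0.001,0.011],"turn":[0,0,0],"grip":1},{"travel":[0,0,0.012],"turn":[0,0,0],"grip":1},{"travel":[0,0,0.012],"turn":[0,0,0],"grip":1}]}}

```text
time: 6.75
position: [0.4654, -0.0169, 0.1591]
orientation: [-0.0, 0.049, 0.999, -0.0]
force: [0.8, 0.7, -0.3]
gripper_width: 0.0853
finger_force: 0.0
```

>>> {"fn": "servo_tool", "kwargs": {"deltas": [{"travel":[0,0,0],"turn":[0,0,0],"grip":0},{"travel":[0,0,0],"turn":[0,0,0],"grip":0},{"travel":[0,0,0],"turn":[0,0,0],"grip":0},{"travel":[0,0,0],"turn":[0,0,0],"grip":0},{"travel":[0,0,0],"turn":[0,0,0],"grip":0},{"travel":[0,0,0],"turn":[0,0,0],"grip":0},{"travel":[0,0,0],"turn":[0,0,0],"grip":0},{"travel":[0,0,0],"turn":[0,0,0],"grip":0}], "grip_force": 40}}

```text
time: 7.55
position: [0.4658, -0.017, 0.1603]
orientation: [-0.0, 0.049, 0.999, -0.0]
force: [1.3, -0.9, 0.9]
gripper_width: 0.0228
finger_force: 43.1
```

Gripped at about 24 mm, which matches the tongue. Next I'll swing the bar up.

>>> {"fn": "servo_tool", "kwargs": {"deltas": [{"travel":[-0.007,0,-0.013],"turn":[0,0,0],"grip":0},{"travel":[-0.008,0,-0.014],"turn":[0,0,0],"grip":0},{"travel":[-0.008,0,-0.012],"turn":[0,0,0],"grip":0},{"travel":[-0.01,0,-0.012],"turn":[0,0,0],"grip":0},{"travel":[-0.011,0,-0.011],"turn":[0,0,0],"grip":0},{"travel":[-0.012,0,-0.01],"turn":[0,0,0],"grip":0},{"travel":[-0.013,0,-0.008],"turn":[0,0,0],"grip":0},{"travel":[-0.013,0,-0.008],"turn":[0,0,0],"grip":0}]}}

```text
time: 8.35
position: [0.5449, -0.0243, 0.2474]
orientation: [-0.003, 0.049, 0.999, 0.0]
force: [-2.4, 2.4, -2.3]
gripper_width: 0.0229
finger_force: 39.3
```

>>> {"fn": "servo_tool", "kwargs": {"deltas": [{"travel":[-0.014,0,-0.006],"turn":[0,0,0],"grip":0},{"travel":[-0.015,0,-0.005],"turn":[0,0,0],"grip":0},{"travel":[-0.015,0,-0.004],"turn":[0,0,0],"grip":0},{"travel":[-0.015,0,-0.003],"turn":[0,0,0],"grip":0},{"travel":[-0.015,0,-0.001],"turn":[0,0,0],"grip":0},{"travel":[-0.016,0,0],"turn":[0,0,0],"grip":0},{"travel":[-0.015,0,0.002],"turn":[0,0,0],"grip":0},{"travel":[-0.015,0,0.002],"turn":[0,0,0],"grip":0}]}}

```text
time: 9.15
position: [0.6672, -0.0365, 0.263]
orientation: [-0.0, 0.049, 0.999, -0.0]
force: [0.1, -0.5, -0.8]
gripper_width: -0.0001
finger_force: 0.0
```

The gripper ran shut, so the bar slipped out somewhere past 1.1 rad. I'll look.

```bash
python3 snap.py w5
python3 - <<'E'
import cv2,numpy as np
from bench import env
a=env.get_image('scene');w=cv2.imread('pics/w5.png')
c=cv2.resize(a[140:340,220:440],None,fx=1.8,fy=1.8,interpolation=cv2.INTER_CUBIC)
w=cv2.resize(w,(400,300)); o=np.zeros((360,800,3),np.uint8);o[:,:396]=c;o[:300,400:]=w
cv2.imwrite('pics/m1.png',o);cv2.imwrite('pics/s2.png',a)
E
```

```text
9.15 [ 0.6672 -0.0365  0.263 ] [-0.     0.049  0.999 -0.   ] [ 0.1 -0.5 -0.8] -5.146671136396617e-05
371.64829954431775 [315.02337751 240.5688167 ] [[0.097, -0.951, -0.293, 0.592], [0.995, 0.093, 0.028, -0.029], [0.0, -0.295, 0.956, 0.406], [0.0, 0.0, 0.0, 1.0]]
```

View pics/m1.png

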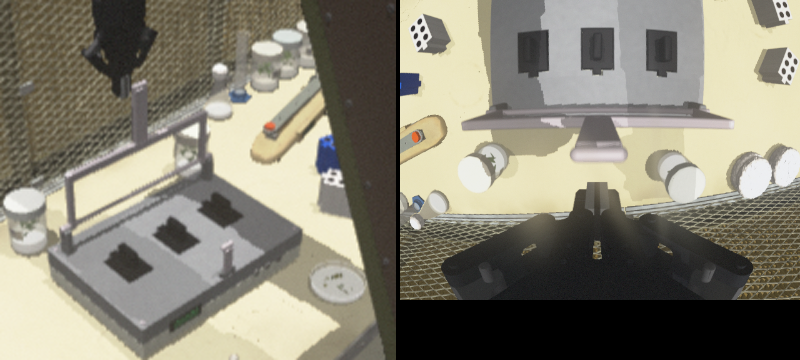

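Run:
```python
from plan import *
K,P=pickle.load(open('pics/w5.pkl','rb'))
def bp(th,r,y,t=0): return body(h,[[.085-r*np.cos(th)+t*np.sin(th),y,.110+r*np.sin(th)+t*np.cos(th)]])
for th in np.arange(1.2,1.9,.1):
    print(round(th,2),[wproj(bp(th,*a),K,P)[0].round(0).tolist() for a in((.194,0),(.094,.137),(.094,-.137))],[proj(bp(th,*a))[0].round(0).tolist() for a in((.194,0),(.086,.137),(.086,-.137))])
```

```text
1.2 [[319.0, 22.0], [535.0, 144.0], [98.0, 147.0]] [[315.0, 200.0], [264.0, 246.0], [341.0, 208.0]]
1.3 [[319.0, 76.0], [537.0, 159.0], [97.0, 161.0]] [[310.0, 195.0], [262.0, 244.0], [339.0, 206.0]]
1.4 [[320.0, 140.0], [537.0, 174.0], [96.0, 176.0]] [[305.0, 190.0], [260.0, 242.0], [337.0, 205.0]]
1.5 [[320.0, 209.0], [537.0, 189.0], [97.0, 191.0]] [[300.0, 187.0], [258.0, 240.0], [335.0, 203.0]]
1.6 [[320.0, 273.0], [535.0, 203.0], [99.0, 206.0]] [[295.0, 184.0], [256.0, 238.0], [333.0, 202.0]]
1.7 [[320.0, 327.0], [533.0, 218.0], [101.0, 220.0]] [[291.0, 182.0], [254.0, 237.0], [331.0, 201.0]]
1.8 [[320.0, 368.0], [530.0, 231.0], [105.0, 233.0]] [[286.0, 180.0], [252.0, 236.0], [329.0, 200.0]]
```

>>> {"fn": "servo_tool", "kwargs": {"deltas": [{"travel":[0,0,-0.04],"turn":[0,0,0],"grip":0},{"travel":[0,0,-0.04],"turn":[0,0,0],"grip":0},{"travel":[0.04,0,0],"turn":[0,0,0],"grip":0},{"travel":[0.04,0,0],"turn":[0,0,0],"grip":0},{"travel":[0.02,0,0],"turn":[0,0,0],"grip":0},{"travel":[0,0,0.04],"turn":[0,0,0],"grip":0},{"travel":[0,0,0.035],"turn":[0,0,0],"grip":0},{"travel":[0,0,0],"turn":[0,0,0],"grip":0}]}}

```text
time: 10.05
position: [0.563, -0.0266, 0.2636]
orientation: [-0.005, 0.049, 0.999, -0.0]
force: [-1.8, -0.2, 0.0]
gripper_width: 0.0002
finger_force: 0.0
```

>>> {"fn": "servo_tool", "kwargs": {"deltas": [{"travel":[-0.02,0,0],"turn":[0,0,0],"grip":0},{"travel":[-0.015,0,0],"turn":[0,0,0],"grip":0},{"travel":[-0.01,0,0],"turn":[0,0,0],"grip":0},{"travel":[-0.01,0,0],"turn":[0,0,0],"grip":0},{"travel":[-0.01,0,0],"turn":[0,0,0],"grip":0},{"travel":[-0.01,0,0],"turn":[0,0,0],"grip":0},{"travel":[0,0,0],"turn":[0,0,0],"grip":0},{"travel":[0.02,0,0],"turn":[0,0,0],"grip":0.5}]}}

```text
time: 10.85
position: [0.6235, -0.0324, 0.2673]
orientation: [0.0, 0.049, 0.999, -0.0]
force: [-0.2, 0.0, 0.1]
gripper_width: 0.013
finger_force: 0.0
```

Run:
```python
from plan import *
# fins: hover over plug 3 first (y=-.095), then 2, 1 ; fin centre z: plug bottom .035 -> fin top .097
for y in(-.095,0,.095): print(H(h,0,y).round(4))
p,R=plan([(*H(h,0,0),.20,YW,8)])
```

```text
[ 0.5344 -0.1181]
[ 0.543  -0.0235]
[0.5516 0.0711]
-> 0.543 -0.0235 0.2 3.050592653589793
  2x [0.01, 0.0, 0.008] [-0.0, 0.0, -0.01]
  1x [0.01, 0.0, 0.009] [-0.0, 0.0, -0.01]
  1x [0.01, 0.0, 0.008] [-0.0, 0.0, -0.0]
  1x [0.01, 0.0, 0.009] [-0.0, 0.0, -0.01]
  1x [0.01, 0.0, 0.008] [-0.0, 0.0, -0.0]
  1x [0.011, 0.001, 0.009] [-0.0, 0.0, -0.01]
  1x [0.01, 0.0, 0.008] [-0.01, 0.0, -0.0]
```

>>> {"fn": "servo_tool", "kwargs": {"deltas": [{"travel":[0.01,0,0.008],"turn":[0,0,0],"grip":0.5},{"travel":[0.01,0,0.008],"turn":[0,0,0],"grip":0.5},{"travel":[0.01,0,0.009],"turn":[0,0,0],"grip":0.5},{"travel":[0.01,0,0.008],"turn":[0,0,0],"grip":0.5},{"travel":[0.01,0,0.009],"turn":[0,0,0],"grip":0.5},{"travel":[0.01,0,0.008],"turn":[0,0,0],"grip":0.5},{"travel":[0.011,0,0.009],"turn":[0,0,0],"grip":0.5},{"travel":[0.01,0,0.008],"turn":[0,0,0],"grip":0.5}]}}

```text
time: 11.65
position: [0.5407, -0.0244, 0.2009]
orientation: [-0.0, 0.049, 0.999, -0.0]
force: [-0.0, 0.4, -0.4]
gripper_width: 0.0427
finger_force: 0.0
```

```bash
python3 snap.py w6
```

```text
11.65 [ 0.5407 -0.0244  0.2009] [-0.     0.049  0.999 -0.   ] [-0.   0.4 -0.4] 0.042662520207568666
371.64829954431775 [315.02337751 240.5688167 ] [[0.097, -0.951, -0.294, 0.465], [0.995, 0.093, 0.029, -0.017], [0.0, -0.295, 0.955, 0.344], [0.0, 0.0, 0.0, 1.0]]
```

View pics/w6.png

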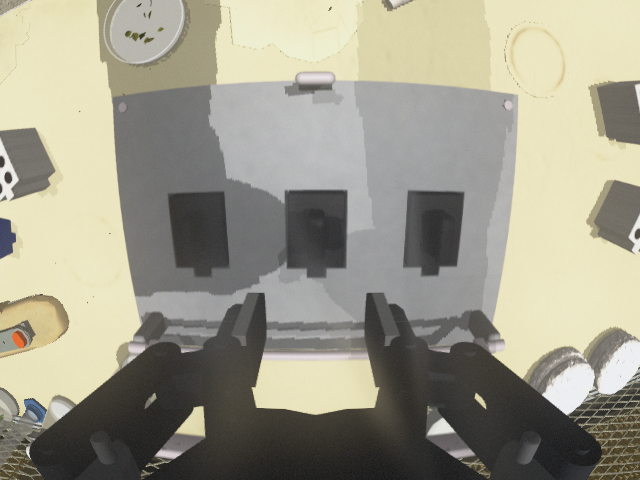

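Run:
```python
from plan import *
K,P=pickle.load(open('pics/w6.pkl','rb'))
pts=[];z=66.5
for y in(0,-95,95):
    for x in(-31,31):
        s=[-23,23]
        pts+=[[x,y+s[0],z],[x,y+s[1],z]]
pts=np.array(pts)/1e3
uv=np.array([(285,191),(347,191),(285,268),(347,268),(168,193),(225,192),(177,269),(230,267),(408,191),(464,192),(404,265),(459,268)])
r=least_squares(lambda p:(wproj(body(p,pts),K,P)-uv).ravel(),h);print(r.x,r.fun.reshape(-1,2).round(1).tolist())
hh=r.x
for y in(.095,0,-.095): print(H(hh,0,y).round(4))
```

```text
[ 0.54236571 -0.0232801  -0.0909895 ] [[1.1, 0.1], [-0.2, -0.2], [3.2, -0.3], [-1.6, -0.6], [0.5, 1.3], [-1.9, 0.4], [-0.4, -1.9], [-1.3, 0.6], [1.6, 0.4], [0.1, 0.7], [0.9, 1.6], [-2.2, -2.5]]
[0.551  0.0713]
[ 0.5424 -0.0233]
[ 0.5337 -0.1179]
```

```bash
sed -i 's/^h=np.*/h=np.array([.5424,-.0233,-.091])/' plan.py
python3 - <<'E'
from plan import *
K,P=pickle.load(open('pics/w4.pkl','rb'))
for n,p,z in(('dish',(165,105),.01),('ring',(512,133),0),('pen',(383,93),0),('pen2',(480,38),0),('blue',(10,295),.064),('knife',(60,370),.01),('edge',(330,10),0)): print(n,wray([p],z,K,P).round(3)[0][:2])
K,P=pickle.load(open('pics/w1.pkl','rb'));print('blue',wray([(428,80)],.064,K,P)[0].round(3),'edge',wray([(320,308)],0,K,P)[0])
Z=.072
p,R=plan([(*H(h,0,.095),.16,YW,4),(*H(h,0,.095),Z,YW,4)])
print('lift');p,R=plan([(*H(h,0,.095),.16,YW,4),(.56,.21,.16,YW,4),(.56,.21,Z-.035+.002,YW,6)],p,R)
E
```

```text
dish [ 0.337 -0.167]
ring [0.399 0.216]
pen [0.352 0.064]
pen2 [0.289 0.183]
blue [ 0.523 -0.423]
knife [ 0.677 -0.44 ]
edge [0.256 0.018]
blue [ 0.52  -0.436  0.064] edge [ 0.24342765 -0.30075399  0.        ]
-> 0.5510330733984472 0.07130692386763784 0.16 3.050592653589793
  2x [-0.001, 0.024, 0.01] [-0.0, -0.01, -0.01]
  1x [-0.001, 0.024, 0.01] [-0.0, -0.0, -0.02]
  1x [-0.0, 0.024, 0.01] [-0.01, -0.01, -0.01]
-> 0.5510330733984472 0.07130692386763784 0.072 3.050592653589793
  4x [-0.0, 0.0, 0.022] [0.0, 0.0, -0.0]
lift
-> 0.5510330733984472 0.07130692386763784 0.16 3.050592653589793
  4x [-0.0, 0.0, -0.022] [0.0, 0.0, -0.0]
-> 0.56 0.21 0.16 3.050592653589793
  3x [0.001, 0.035, -0.0] [0.0, 0.0, -0.0]
  1x [0.0, 0.034, -0.0] [0.0, 0.0, -0.0]
-> 0.56 0.21 0.03899999999999999 3.050592653589793
  5x [0.0, 0.0, 0.02] [0.0, 0.0, -0.0]
  1x [0.0, 0.0, 0.021] [0.0, 0.0, -0.0]
```

>>> {"fn": "servo_tool", "kwargs": {"deltas": [{"travel":[-0.001,0.024,0.01],"turn":[0,0,0],"grip":0.5},{"travel":[-0.001,0.024,0.01],"turn":[0,0,0],"grip":0.5},{"travel":[-0.001,0.024,0.01],"turn":[0,0,0],"grip":0.5},{"travel":[0,0.024,0.01],"turn":[0,0,0],"grip":0.5},{"travel":[0,0,0.022],"turn":[0,0,0],"grip":0.5},{"travel":[0,0,0.022],"turn":[0,0,0],"grip":0.5},{"travel":[0,0,0.022],"turn":[0,0,0],"grip":0.5},{"travel":[0,0,0.022],"turn":[0,0,0],"grip":0.5}]}}

```text
time: 12.5
position: [0.5541, 0.0711, 0.0727]
orientation: [0.0, 0.049, 0.999, -0.0]
force: [-0.2, -0.7, -0.5]
gripper_width: 0.0424
finger_force: 0.0
```

>>> {"fn": "servo_tool", "kwargs": {"deltas": [{"travel":[0,0,0],"turn":[0,0,0],"grip":0},{"travel":[0,0,0],"turn":[0,0,0],"grip":0},{"travel":[0,0,0],"turn":[0,0,0],"grip":0},{"travel":[0,0,0],"turn":[0,0,0],"grip":0},{"travel":[0,0,0],"turn":[0,0,0],"grip":0},{"travel":[0,0,-0.01],"turn":[0,0,0],"grip":0},{"travel":[0,0,-0.01],"turn":[0,0,0],"grip":0},{"travel":[0,0,-0.01],"turn":[0,0,0],"grip":0}], "grip_force": 60}}

```text
time: 13.3
position: [0.5538, 0.0709, 0.1044]
orientation: [0.0, 0.049, 0.999, -0.0]
force: [0.6, -0.3, -1.2]
gripper_width: 0.0104
finger_force: 61.7
```

>>> {"fn": "servo_tool", "kwargs": {"deltas": [{"travel":[0,0,-0.03],"turn":[0,0,0],"grip":0},{"travel":[0,0,-0.03],"turn":[0,0,0],"grip":0},{"travel":[0,0.035,0],"turn":[0,0,0],"grip":0},{"travel":[0,0.035,0],"turn":[0,0,0],"grip":0},{"travel":[0,0.035,0],"turn":[0,0,0],"grip":0},{"travel":[0,0.035,0],"turn":[0,0,0],"grip":0},{"travel":[0,0,0.03],"turn":[0,0,0],"grip":0},{"travel":[0,0,0.03],"turn":[0,0,0],"grip":0}]}}

```text
time: 14.1
position: [0.5685, 0.2122, 0.1044]
orientation: [0.002, 0.048, 0.999, 0.001]
force: [0.0, -0.2, -3.2]
gripper_width: 0.0107
finger_force: 61.8
```

>>> {"fn": "servo_tool", "kwargs": {"deltas": [{"travel":[0,0,0.03],"turn":[0,0,0],"grip":0},{"travel":[0,0,0.02],"turn":[0,0,0],"grip":0},{"travel":[0,0,0.01],"turn":[0,0,0],"grip":0},{"travel":[0,0,0.005],"turn":[0,0,0],"grip":0},{"travel":[0,0,0.002],"turn":[0,0,0],"grip":0},{"travel":[0,0,0],"turn":[0,0,0],"grip":0.4},{"travel":[0,0,0],"turn":[0,0,0],"grip":0.4},{"travel":[0,0,0],"turn":[0,0,0],"grip":0.4}]}}

```text
time: 14.9
position: [0.5681, 0.2105, 0.0371]
orientation: [0.001, 0.049, 0.999, 0.0]
force: [-0.3, -0.8, -0.2]
gripper_width: 0.0344
finger_force: 0.0
```

Run:
```python
from plan import *
p,R=start();p0=p.copy()
p,R=plan([(p0[0],p0[1],.16,YW,4),(*H(h,0,0),.16,YW,8),(*H(h,0,0),.072,YW,4)],p,R)
```

```text
-> 0.568083148272966 0.21054035791904255 0.16 3.050592653589793
  2x [-0.0, 0.0, -0.031] [0.0, 0.0, -0.01]
  1x [-0.0, 0.0, -0.03] [0.0, 0.01, -0.02]
  1x [-0.0, 0.0, -0.031] [0.0, 0.0, -0.01]
-> 0.5424 -0.0233 0.16 3.050592653589793
  1x [0.001, -0.029, 0.0] [0.0, 0.0, -0.0]
  1x [0.0, -0.029, 0.0] [0.0, 0.0, -0.0]
  1x [0.001, -0.03, 0.0] [0.0, 0.0, -0.0]
  1x [0.0, -0.029, 0.0] [0.0, 0.0, -0.0]
  1x [0.001, -0.03, 0.0] [0.0, 0.0, -0.0]
  1x [0.0, -0.029, 0.0] [0.0, 0.0, -0.0]
  1x [0.001, -0.03, 0.0] [0.0, 0.0, -0.0]
  1x [0.0, -0.029, 0.0] [0.0, 0.0, -0.0]
-> 0.5424 -0.0233 0.072 3.050592653589793
  4x [0.0, -0.0, 0.022] [0.0, 0.0, -0.0]
```

>>> {"fn": "servo_tool", "kwargs": {"deltas": [{"travel":[0,0,-0.041],"turn":[0,0,0],"grip":0.4},{"travel":[0,0,-0.041],"turn":[0,0,0],"grip":0.4},{"travel":[0,0,-0.041],"turn":[0,0,0],"grip":0.4},{"travel":[0.001,-0.04,0],"turn":[0,0,0],"grip":0.4},{"travel":[0.001,-0.04,0],"turn":[0,0,0],"grip":0.4},{"travel":[0.001,-0.04,0],"turn":[0,0,0],"grip":0.4},{"travel":[0.001,-0.04,0],"turn":[0,0,0],"grip":0.4},{"travel":[0,-0.04,0],"turn":[0,0,0],"grip":0.4}]}}

```text
time: 15.7
position: [0.5436, 0.0102, 0.1596]
orientation: [0.0, 0.048, 0.999, -0.0]
force: [0.9, 0.4, 0.3]
gripper_width: 0.0341
finger_force: 0.0
```

>>> {"fn": "servo_tool", "kwargs": {"deltas": [{"travel":[0,-0.035,0],"turn":[0,0,0],"grip":0.4},{"travel":[0,0,0.022],"turn":[0,0,0],"grip":0.4},{"travel":[0,0,0.022],"turn":[0,0,0],"grip":0.4},{"travel":[0,0,0.022],"turn":[0,0,0],"grip":0.4},{"travel":[0,0,0.022],"turn":[0,0,0],"grip":0.4},{"travel":[0,0,0],"turn":[0,0,0],"grip":0},{"travel":[0,0,0],"turn":[0,0,0],"grip":0},{"travel":[0,0,0],"turn":[0,0,0],"grip":0}]}}

```text
time: 16.5
position: [0.5407, -0.0233, 0.072]
orientation: [0.0, 0.049, 0.999, -0.0]
force: [-0.8, 0.0, -1.3]
gripper_width: 0.011
finger_force: 62.3
```

>>> {"fn": "servo_tool", "kwargs": {"deltas": [{"travel":[0,0,0],"turn":[0,0,0],"grip":0},{"travel":[0,0,-0.01],"turn":[0,0,0],"grip":0},{"travel":[0,0,-0.02],"turn":[0,0,0],"grip":0},{"travel":[0,0,-0.02],"turn":[0,0,0],"grip":0},{"travel":[0,0,-0.02],"turn":[0,0,0],"grip":0},{"travel":[0,0,-0.02],"turn":[0,0,0],"grip":0},{"travel":[0,0,0],"turn":[0,0,0],"grip":0},{"travel":[0,0,0],"turn":[0,0,0],"grip":0}]}}

```text
time: 17.3
position: [0.5407, -0.0232, 0.1617]
orientation: [0.0, 0.049, 0.999, -0.0]
force: [0.1, 0.0, -2.9]
gripper_width: 0.0109
finger_force: 63.7
```

>>> {"fn": "servo_tool", "kwargs": {"deltas": [{"travel":[0.014,0.038,0],"turn":[0,0,0],"grip":0},{"travel":[0.014,0.038,0],"turn":[0,0,0],"grip":0},{"travel":[0.014,0.038,0],"turn":[0,0,0],"grip":0},{"travel":[0.014,0.038,0],"turn":[0,0,0],"grip":0},{"travel":[0.014,0.038,0],"turn":[0,0,0],"grip":0},{"travel":[0.014,0.037,0],"turn":[0,0,0],"grip":0},{"travel":[0,0,0.04],"turn":[0,0,0],"grip":0},{"travel":[0,0,0.04],"turn":[0,0,0],"grip":0}]}}

```text
time: 18.1
position: [0.4786, 0.2125, 0.0801]
orientation: [0.001, 0.047, 0.999, 0.0]
force: [0.4, -0.6, -1.4]
gripper_width: 0.0113
finger_force: 63.9
```

>>> {"fn": "servo_tool", "kwargs": {"deltas": [{"travel":[0,0,0.025],"turn":[0,0,0],"grip":0},{"travel":[0,0,0.01],"turn":[0,0,0],"grip":0},{"travel":[0,0,0.006],"turn":[0,0,0],"grip":0},{"travel":[0,0,0.003],"turn":[0,0,0],"grip":0},{"travel":[0,0,0],"turn":[0,0,0],"grip":0},{"travel":[0,0,0],"turn":[0,0,0],"grip":0.4},{"travel":[0,0,0],"turn":[0,0,0],"grip":0.4},{"travel":[0,0,0],"turn":[0,0,0],"grip":0.4}]}}

```text
time: 18.9
position: [0.4794, 0.2111, 0.0379]
orientation: [0.0, 0.049, 0.999, 0.0]
force: [0.9, -1.0, -0.1]
gripper_width: 0.0342
finger_force: 0.0
```

Run:
```python
from plan import *
p,R=start();p0=p.copy()
p,R=plan([(p0[0],p0[1],.16,YW,3),(*H(h,0,-.095),.16,YW,9),(*H(h,0,-.095),.072,YW,4),(*H(h,0,-.095),.162,YW,4),(.57,-.265,.162,YW,4)],p,R)
```

```text
-> 0.4793843828841426 0.2111029333887699 0.16 3.050592653589793
  2x [-0.0, 0.0, -0.041] [0.0, 0.0, -0.02]
  1x [-0.0, 0.0, -0.04] [0.0, 0.01, -0.01]
-> 0.5337669266015528 -0.11790692386763785 0.16 3.050592653589793
  3x [-0.009, -0.036, -0.0] [0.0, -0.0, -0.0]
  1x [-0.01, -0.036, -0.0] [0.0, -0.0, -0.0]
  1x [-0.009, -0.036, -0.0] [0.0, -0.0, -0.0]
  1x [-0.01, -0.036, -0.0] [0.0, -0.0, -0.0]
  1x [-0.009, -0.036, -0.0] [0.0, -0.0, -0.0]
  1x [-0.01, -0.035, -0.0] [0.0, -0.0, -0.0]
  1x [-0.009, -0.036, -0.0] [0.0, -0.0, -0.0]
-> 0.5337669266015528 -0.11790692386763785 0.072 3.050592653589793
  4x [-0.0, 0.0, 0.022] [0.0, -0.0, -0.0]
-> 0.5337669266015528 -0.11790692386763785 0.162 3.050592653589793
  1x [-0.0, 0.0, -0.023] [0.0, -0.0, -0.0]
  1x [-0.0, 0.0, -0.022] [0.0, -0.0, -0.0]
  1x [-0.0, 0.0, -0.023] [0.0, -0.0, -0.0]
  1x [-0.0, 0.0, -0.022] [0.0, -0.0, -0.0]
-> 0.57 -0.265 0.162 3.050592653589793
  1x [-0.012, -0.036, -0.0] [0.0, -0.0, -0.0]
  1x [-0.013, -0.036, -0.0] [0.0, -0.0, -0.0]
  1x [-0.012, -0.035, -0.0] [0.0, -0.0, -0.0]
  1x [-0.013, -0.036, -0.0] [0.0, -0.0, -0.0]
```

>>> {"fn": "servo_tool", "kwargs": {"deltas": [{"travel":[0,0,-0.041],"turn":[0,0,0],"grip":0.4},{"travel":[0,0,-0.041],"turn":[0,0,0],"grip":0.4},{"travel":[0,0,-0.04],"turn":[0,0,0],"grip":0.4},{"travel":[-0.01,-0.04,0],"turn":[0,0,0],"grip":0.4},{"travel":[-0.01,-0.04,0],"turn":[0,0,0],"grip":0.4},{"travel":[-0.01,-0.04,0],"turn":[0,0,0],"grip":0.4},{"travel":[-0.01,-0.04,0],"turn":[0,0,0],"grip":0.4},{"travel":[-0.01,-0.04,0],"turn":[0,0,0],"grip":0.4}]}}

```text
time: 19.7
position: [0.5093, 0.0054, 0.1598]
orientation: [0.0, 0.049, 0.999, -0.0]
force: [0.0, 0.0, 0.3]
gripper_width: 0.0344
finger_force: 0.0
```

>>> {"fn": "servo_tool", "kwargs": {"deltas": [{"travel":[-0.011,-0.041,0],"turn":[0,0,0],"grip":0.4},{"travel":[-0.011,-0.041,0],"turn":[0,0,0],"grip":0.4},{"travel":[-0.012,-0.041,0],"turn":[0,0,0],"grip":0.4},{"travel":[0,0,0.022],"turn":[0,0,0],"grip":0.4},{"travel":[0,0,0.022],"turn":[0,0,0],"grip":0.4},{"travel":[0,0,0.022],"turn":[0,0,0],"grip":0.4},{"travel":[0,0,0.022],"turn":[0,0,0],"grip":0.4},{"travel":[0,0,0],"turn":[0,0,0],"grip":0}]}}

```text
time: 20.5
position: [0.5294, -0.1186, 0.0694]
orientation: [-0.002, 0.049, 0.999, 0.0]
force: [-0.3, 0.2, -0.9]
gripper_width: 0.0209
finger_force: 0.0
```

>>> {"fn": "servo_tool", "kwargs": {"deltas": [{"travel":[0,0,0],"turn":[0,0,0],"grip":0},{"travel":[0,0,0],"turn":[0,0,0],"grip":0},{"travel":[0,0,0],"turn":[0,0,0],"grip":0},{"travel":[0,0,-0.01],"turn":[0,0,0],"grip":0},{"travel":[0,0,-0.02],"turn":[0,0,0],"grip":0},{"travel":[0,0,-0.02],"turn":[0,0,0],"grip":0},{"travel":[0,0,-0.02],"turn":[0,0,0],"grip":0},{"travel":[0,0,-0.02],"turn":[0,0,0],"grip":0}]}}

```text
time: 21.3
position: [0.531, -0.1188, 0.1631]
orientation: [0.0, 0.049, 0.999, -0.0]
force: [-0.1, 0.0, -2.3]
gripper_width: 0.0108
finger_force: 62.4
```

>>> {"fn": "servo_tool", "kwargs": {"deltas": [{"travel":[-0.013,-0.036,0],"turn":[0,0,0],"grip":0},{"travel":[-0.013,-0.036,0],"turn":[0,0,0],"grip":0},{"travel":[-0.013,-0.036,0],"turn":[0,0,0],"grip":0},{"travel":[-0.013,-0.036,0],"turn":[0,0,0],"grip":0},{"travel":[0,0,0.035],"turn":[0,0,0],"grip":0},{"travel":[0,0,0.035],"turn":[0,0,0],"grip":0},{"travel":[0,0,0.03],"turn":[0,0,0],"grip":0},{"travel":[0,0,0.015],"turn":[0,0,0],"grip":0}]}}

```text
time: 22.1
position: [0.567, -0.2666, 0.0442]
orientation: [-0.002, 0.049, 0.999, 0.0]
force: [-0.6, 0.2, -2.3]
gripper_width: 0.0107
finger_force: 62.5
```

>>> {"fn": "servo_tool", "kwargs": {"deltas": [{"travel":[0,0,0.006],"turn":[0,0,0],"grip":0},{"travel":[0,0,0.003],"turn":[0,0,0],"grip":0},{"travel":[0,0,0],"turn":[0,0,0],"grip":0},{"travel":[0,0,0],"turn":[0,0,0],"grip":0.4},{"travel":[0,0,0],"turn":[0,0,0],"grip":0.4},{"travel":[0,0,0],"turn":[0,0,0],"grip":0.4},{"travel":[0,0,-0.04],"turn":[0,0,0],"grip":0.4},{"travel":[0,0,-0.04],"turn":[0,0,0],"grip":0.4}]}}

```text
time: 22.9
position: [0.5675, -0.2667, 0.1172]
orientation: [-0.002, 0.049, 0.999, 0.0]
force: [0.2, -0.7, -0.4]
gripper_width: 0.0339
finger_force: 0.0
```

Run:
```python
from plan import *
# hover so that C at (.446,-.336) lies in view: TCP above it
p,R=start();p,R=plan([(.446,-.336,.26,np.pi+.33,8)],p,R)
```

```text
-> 0.446 -0.336 0.26 3.471592653589793
  1x [0.014, -0.01, -0.018] [0.0, -0.0, -0.45]
  1x [0.015, -0.009, -0.018] [0.0, -0.0, -0.44]
  1x [0.015, -0.009, -0.018] [0.0, -0.0, -0.45]
  1x [0.016, -0.008, -0.018] [0.0, -0.0, -0.44]
  1x [0.016, -0.007, -0.018] [0.0, -0.01, -0.45]
  1x [0.017, -0.006, -0.017] [0.0, -0.0, -0.44]
  1x [0.017, -0.005, -0.018] [0.01, -0.01, -0.45]
  1x [0.017, -0.004, -0.018] [0.0, -0.0, -0.44]
```

>>> {"fn": "servo_tool", "kwargs": {"deltas": [{"travel":[0.014,-0.01,-0.018],"turn":[0,0,-0.45],"grip":1},{"travel":[0.015,-0.009,-0.018],"turn":[0,0,-0.44],"grip":1},{"travel":[0.015,-0.009,-0.018],"turn":[0,0,-0.45],"grip":1},{"travel":[0.016,-0.008,-0.018],"turn":[0,0,-0.44],"grip":1},{"travel":[0.016,-0.007,-0.018],"turn":[0,0,-0.45],"grip":1},{"travel":[0.017,-0.006,-0.017],"turn":[0,0,-0.44],"grip":1},{"travel":[0.017,-0.005,-0.018],"turn":[0,0,-0.45],"grip":1},{"travel":[0.017,-0.004,-0.018],"turn":[0,0,-0.44],"grip":1}]}}

```text
time: 23.7
position: [0.4459, -0.3373, 0.2616]
orientation: [-0.0, -0.165, 0.986, -0.0]
force: [0.5, -0.5, 0.3]
gripper_width: 0.0856
finger_force: 0.0
```

```bash
python3 snap.py w7
```

```text
23.7 [ 0.4459 -0.3373  0.2616] [-0.    -0.165  0.986 -0.   ] [ 0.5 -0.5  0.3] 0.08558809404291877
371.64829954431775 [315.02337751 240.5688167 ] [[-0.326, -0.903, -0.279, 0.374], [0.945, -0.312, -0.096, -0.362], [-0.0, -0.295, 0.955, 0.405], [0.0, 0.0, 0.0, 1.0]]
```

View pics/w7.png

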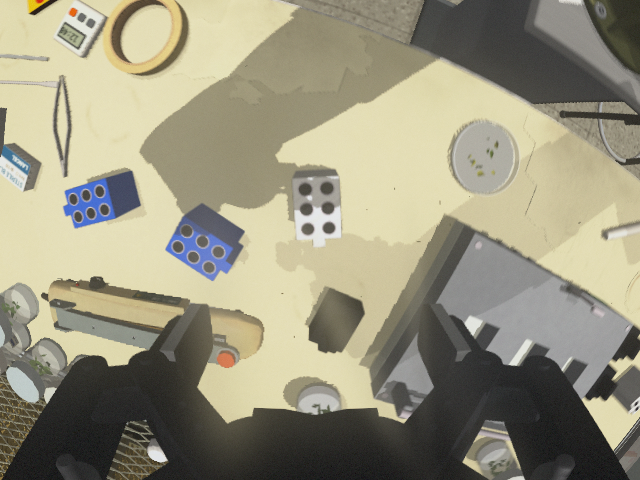

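```bash
cat > wells.py <<'E'
from plan import *
def wells(name,c,rad=.06):
    """grey block near world c: find six wells; rib end chosen by bright rib beyond body"""
    K,P=pickle.load(open(f'pics/{name}.pkl','rb'));im=cv2.imread(f'pics/{name}.png');g=cv2.cvtColor(im,cv2.COLOR_BGR2GRAY)
    pr=cv2.SimpleBlobDetector_Params();pr.filterByArea=True;pr.minArea=25;pr.maxArea=400;pr.minThreshold=40;pr.maxThreshold=200;pr.filterByCircularity=True;pr.minCircularity=.6;pr.minDistBetweenBlobs=6;pr.filterByConvexity=False;pr.filterByInertia=False
    u=np.array([k.pt for k in cv2.SimpleBlobDetector_create(pr).detect(g)])
    X=wray(u,.064,K,P)[:,:2]; m=np.linalg.norm(X-c,axis=1)<rad; X=X[m];print(name,'blobs',len(X),u[m].round(0).tolist())
    if len(X)!=6: return
    ctr=X.mean(0);a=np.linalg.svd(X-ctr)[2][0];pitch=np.sort(np.abs((X-ctr)@a))
    for s in(1,-1):
        d=a*s; q=wproj([*(ctr+d*.034),.064],K,P)[0]; v=g[int(q[1]),int(q[0])]
        print('  centre',ctr.round(4),'yaw if rib',np.arctan2(d[1],d[0]).round(3),'grey at rib spot',v,im[int(q[1]),int(q[0])])
    print('  pitch',pitch.round(4))
E
python3 - <<'E'
from wells import *
wells('w7',(.446,-.336))
wells('w4',(.565,.33),.05);wells('w4',(.452,.33),.05)
blockfit('w7',[(307,228),(306,209),(305,188)],[(330,228),(328,208),(326,188)])
E
```

```text
w7 blobs 6 [[305.0, 189.0], [326.0, 188.0], [329.0, 228.0], [306.0, 208.0], [328.0, 207.0], [308.0, 229.0]]
  centre [ 0.4431 -0.3363] yaw if rib 0.399 grey at rib spot 230 [225 231 230]
  centre [ 0.4431 -0.3363] yaw if rib -2.743 grey at rib spot 108 [100 109 110]
  pitch [0.0002 0.0005 0.0188 0.0191 0.0192 0.0195]
w4 blobs 6 [[604.0, 292.0], [596.0, 286.0], [612.0, 279.0], [604.0, 273.0], [619.0, 266.0], [611.0, 259.0]]
  centre [0.5657 0.3355] yaw if rib 2.583 grey at rib spot 226 [192 229 234]
  centre [0.5657 0.3355] yaw if rib -0.559 grey at rib spot 234 [227 234 236]
  pitch [0.     0.     0.0189 0.019  0.019  0.019 ]
w4 blobs 7 [[613.0, 197.0], [624.0, 192.0], [611.0, 181.0], [622.0, 177.0], [609.0, 165.0], [620.0, 161.0], [613.0, 208.0]]
w7 centre [ 0.4431 -0.3361] rib yaw 0.407 len 0.03856166392572828 0.02187649581457218
```

Run:
```python
from plan import *
c=(.4431,-.3362);y=np.pi+.40;g=H(h,0,-.095);print(g)
p,R=plan([(*c,.10,y,4),(*c,.040,y,4),(*c,.16,y,4),(*g,.16,YW,8)])
```

```text
[ 0.53376693 -0.11790692]
-> 0.4431 -0.3362 0.1 3.541592653589793
  3x [0.0, 0.001, 0.041] [-0.01, -0.0, -0.14]
  1x [0.001, 0.001, 0.042] [-0.01, -0.0, -0.14]
-> 0.4431 -0.3362 0.04 3.541592653589793
  4x [-0.0, -0.0, 0.015] [-0.0, -0.0, -0.0]
-> 0.4431 -0.3362 0.16 3.541592653589793
  4x [-0.0, -0.0, -0.03] [-0.0, -0.0, -0.0]
-> 0.5337669266015528 -0.11790692386763785 0.16 3.050592653589793
  1x [-0.021, 0.021, -0.0] [-0.0, -0.0, 0.51]
  1x [-0.02, 0.022, -0.0] [-0.0, -0.0, 0.51]
  1x [-0.018, 0.023, -0.0] [-0.0, -0.0, 0.51]
  1x [-0.017, 0.024, -0.0] [-0.0, -0.0, 0.51]
  1x [-0.016, 0.025, -0.0] [-0.0, -0.0, 0.51]
  1x [-0.014, 0.026, -0.0] [-0.0, -0.0, 0.51]
  1x [-0.012, 0.027, -0.0] [-0.0, -0.0, 0.51]
  1x [-0.01, 0.028, -0.0] [-0.0, -0.0, 0.52]
```

>>> {"fn": "servo_tool", "kwargs": {"deltas": [{"travel":[0.001,0.001,0.041],"turn":[0,0,-0.14],"grip":1},{"travel":[0,0.001,0.041],"turn":[0,0,-0.14],"grip":1},{"travel":[0,0.001,0.041],"turn":[0,0,-0.14],"grip":1},{"travel":[0,0.001,0.039],"turn":[0,0,-0.14],"grip":1},{"travel":[0,0,0.015],"turn":[0,0,0],"grip":1},{"travel":[0,0,0.015],"turn":[0,0,0],"grip":1},{"travel":[0,0,0.015],"turn":[0,0,0],"grip":1},{"travel":[0,0,0.015],"turn":[0,0,0],"grip":1}]}}

```text
time: 24.55
position: [0.4444, -0.3335, 0.0377]
orientation: [-0.0, -0.197, 0.98, -0.0]
force: [0.2, -0.4, -0.2]
gripper_width: 0.0854
finger_force: 0.0
```

>>> {"fn": "servo_tool", "kwargs": {"deltas": [{"travel":[0,0,0],"turn":[0,0,0],"grip":0},{"travel":[0,0,0],"turn":[0,0,0],"grip":0},{"travel":[0,0,0],"turn":[0,0,0],"grip":0},{"travel":[0,0,0],"turn":[0,0,0],"grip":0},{"travel":[0,0,0],"turn":[0,0,0],"grip":0},{"travel":[0,0,0],"turn":[0,0,0],"grip":0},{"travel":[0,0,-0.01],"turn":[0,0,0],"grip":0},{"travel":[0,0,-0.01],"turn":[0,0,0],"grip":0}], "grip_force": 90}}

```text
time: 25.35
position: [0.4434, -0.3331, 0.0586]
orientation: [-0.001, -0.197, 0.98, 0.0]
force: [0.1, -0.5, -3.7]
gripper_width: 0.0425
finger_force: 91.9
```

>>> {"fn": "servo_tool", "kwargs": {"deltas": [{"travel":[0,0,-0.035],"turn":[0,0,0],"grip":0},{"travel":[0,0,-0.035],"turn":[0,0,0],"grip":0},{"travel":[0,0,-0.03],"turn":[0,0,0],"grip":0},{"travel":[-0.021,0.021,0],"turn":[0,0,0.51],"grip":0},{"travel":[-0.02,0.022,0],"turn":[0,0,0.51],"grip":0},{"travel":[-0.018,0.023,0],"turn":[0,0,0.51],"grip":0},{"travel":[-0.017,0.024,0],"turn":[0,0,0.51],"grip":0},{"travel":[-0.016,0.025,0],"turn":[0,0,0.51],"grip":0}]}}

```text
time: 26.15
position: [0.5016, -0.1963, 0.1588]
orientation: [-0.0, -0.044, 0.999, -0.0]
force: [0.6, -0.3, -3.3]
gripper_width: 0.0424
finger_force: 92.6
```

>>> {"fn": "servo_tool", "kwargs": {"deltas": [{"travel":[-0.014,0.026,0],"turn":[0,0,0.51],"grip":0},{"travel":[-0.012,0.027,0],"turn":[0,0,0.51],"grip":0},{"travel":[-0.01,0.026,0],"turn":[0,0,0.52],"grip":0},{"travel":[0,0,0],"turn":[0,0,0],"grip":0},{"travel":[0,0,0],"turn":[0,0,0],"grip":0},{"travel":[0,0,0],"turn":[0,0,0],"grip":0},{"travel":[0,0,0],"turn":[0,0,0],"grip":0},{"travel":[0,0,0],"turn":[0,0,0],"grip":0}]}}

```text
time: 26.95
position: [0.5349, -0.1181, 0.1582]
orientation: [-0.0, 0.047, 0.999, -0.0]
force: [-0.2, 0.5, -2.8]
gripper_width: 0.0423
finger_force: 92.7
```

```bash
python3 snap.py w8
python3 - <<'E'
from plan import *
im=cv2.imread('pics/w8.png');cv2.imwrite('pics/c8.png',im)
s=env.read_state();q=s['orientation'];R=Ro.from_quat([*q[1:],q[0]]).as_matrix();print('yaw err',np.arctan2(R[1,0],R[0,0])-YW, 'tool z',R[:,2].round(3))
p,R=plan([(*H(h,.0016,-.095),.115,YW,4)])
E
```

```text
26.95 [ 0.5349 -0.1181  0.1582] [-0.     0.047  0.999 -0.   ] [-0.2  0.5 -2.8] 0.04231947999363157
371.64829954431775 [315.02337751 240.5688167 ] [[0.094, -0.951, -0.293, 0.459], [0.996, 0.09, 0.028, -0.111], [0.0, -0.295, 0.956, 0.302], [0.0, 0.0, 0.0, 1.0]]
yaw err -0.003811850667558403 tool z [-0.001 -0.    -1.   ]
-> 0.5353603063719551 -0.11805232299855906 0.115 3.050592653589793
  3x [-0.0, 0.0, 0.011] [-0.0, -0.0, -0.01]
  1x [-0.0, 0.0, 0.01] [-0.0, -0.01, -0.0]
```

View pics/c8.png

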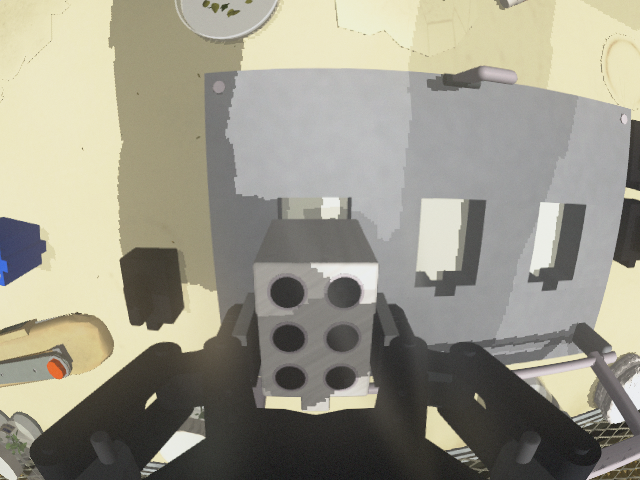

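Run:
```python
from plan import *
K,P=pickle.load(open('pics/w8.pkl','rb'))
X=wray([(288,292),(344,292),(289,338),(343,338),(291,378),(341,378)],.1582+.064-.0385,K,P)[:,:2]
c=X.mean(0);d=X[4]+X[5]-X[0]-X[1];print(c,np.arctan2(d[1],d[0]),np.linalg.norm(d)/2,np.linalg.norm(X[0]-X[1]))
r=np.array([[np.cos(h[2]),np.sin(h[2])],[-np.sin(h[2]),np.cos(h[2])]])
print('in heater',r@(c-h[:2]))
Y=wray([(278,198),(351,198),(417,199),(486,200),(535,202),(586,205)],.065,K,P)[:,:2]
print(((Y-h[:2])@r.T).round(4))
```

```text
[ 0.53324412 -0.11757036] -0.09336361635924245 0.038131429914467406 0.019595665426146124
in heater [-0.00055122 -0.09471234]
[[-0.0308 -0.119 ]
 [-0.0306 -0.0716]
 [-0.0304 -0.0274]
 [-0.0309  0.024 ]
 [-0.0309  0.0664]
 [-0.0305  0.1194]]
```

>>> {"fn": "servo_tool", "kwargs": {"deltas": [{"travel":[-0.001,0,0.02],"turn":[0,0,0],"grip":0},{"travel":[-0.0005,0,0.02],"turn":[0,0,0],"grip":0},{"travel":[0,0,0.008],"turn":[0,0,0],"grip":0},{"travel":[0,0,0.004],"turn":[0,0,0],"grip":0},{"travel":[0,0,0.004],"turn":[0,0,0],"grip":0},{"travel":[0,0,0.004],"turn":[0,0,0],"grip":0},{"travel":[0,0,0.004],"turn":[0,0,0],"grip":0},{"travel":[0,0,0],"turn":[0,0,0],"grip":0}]}}

```text
time: 27.8
position: [0.5365, -0.1174, 0.0939]
orientation: [-0.0, 0.047, 0.999, -0.0]
force: [-0.6, 0.0, -3.2]
gripper_width: 0.0423
finger_force: 92.6
```

>>> {"fn": "servo_tool", "kwargs": {"deltas": [{"travel":[0,0,0.005],"turn":[0,0,0],"grip":0},{"travel":[0,0,0.005],"turn":[0,0,0],"grip":0},{"travel":[0,0,0.004],"turn":[0,0,0],"grip":0},{"travel":[0,0,0.003],"turn":[0,0,0],"grip":0},{"travel":[0,0,0.002],"turn":[0,0,0],"grip":0},{"travel":[0,0,0.001],"turn":[0,0,0],"grip":0},{"travel":[0,0,0],"turn":[0,0,0],"grip":0},{"travel":[0,0,0],"turn":[0,0,0],"grip":0}]}}

```text
time: 28.6
position: [0.5365, -0.1175, 0.0747]
orientation: [-0.0, 0.047, 0.999, -0.0]
force: [-4.1, 0.3, 6.2]
gripper_width: 0.0422
finger_force: 93.4
```

>>> {"fn": "servo_tool", "kwargs": {"deltas": [{"travel":[0,0,0],"turn":[0,0,0],"grip":0.65},{"travel":[0,0,0],"turn":[0,0,0],"grip":0.65},{"travel":[0,0,0],"turn":[0,0,0],"grip":0.65},{"travel":[0,0,-0.01],"turn":[0,0,0],"grip":0.65},{"travel":[0,0,-0.03],"turn":[0,0,0],"grip":0.65},{"travel":[0,0,-0.04],"turn":[0,0,0],"grip":0.65},{"travel":[0,0,-0.04],"turn":[0,0,0],"grip":0.65},{"travel":[0,0,0],"turn":[0,0,0],"grip":0.65}]}}

```text
time: 29.4
position: [0.5405, -0.1182, 0.2008]
orientation: [0.005, 0.047, 0.999, -0.001]
force: [0.3, -0.1, -0.0]
gripper_width: 0.0557
finger_force: 0.0
```

```bash
python3 snap.py w9
python3 - <<'E'
from wells import *
K,P=pickle.load(open('pics/w9.pkl','rb'));g=cv2.cvtColor(cv2.imread('pics/w9.png'),cv2.COLOR_BGR2GRAY)
pr=cv2.SimpleBlobDetector_Params();pr.minArea=60;pr.maxArea=2500;pr.minThreshold=30;pr.maxThreshold=220;pr.filterByConvexity=False;pr.filterByInertia=False;pr.minCircularity=.6;pr.filterByCircularity=True
u=np.array([k.pt for k in cv2.SimpleBlobDetector_create(pr).detect(g)])
X=wray(u,.099,K,P)[:,:2];r=np.array([[np.cos(h[2]),np.sin(h[2])],[-np.sin(h[2]),np.cos(h[2])]]);L=(X-h[:2])@r.T
m=(abs(L[:,0])<.04)&(abs(L[:,1]+.095)<.03);print(np.c_[u[m].round(1),L[m].round(4)])
A=np.array([.5657,.3355]);p,R=start();p,R=plan([(.60,.05,.26,np.pi-.2,8),(*A,.26,np.pi-.50,8)],p,R)
E
```

```text
29.4 [ 0.5405 -0.1182  0.2008] [ 0.005  0.047  0.999 -0.001] [ 0.3 -0.1 -0. ] 0.05568186684510966
371.64829954431775 [315.02337751 240.5688167 ] [[0.093, -0.948, -0.303, 0.463], [0.996, 0.089, 0.029, -0.111], [-0.001, -0.305, 0.952, 0.343], [0.0, 0.0, 0.0, 1.0]]
[[ 3.297e+02  2.570e+02  1.970e-02 -8.460e-02]
 [ 3.298e+02  2.321e+02  1.500e-03 -8.470e-02]
 [ 3.001e+02  2.576e+02  2.010e-02 -1.054e-01]
 [ 3.303e+02  2.046e+02 -1.780e-02 -8.460e-02]
 [ 3.005e+02  2.045e+02 -1.800e-02 -1.046e-01]
 [ 3.007e+02  2.316e+02  1.100e-03 -1.047e-01]]
-> 0.6 0.05 0.26 2.941592653589793
  1x [-0.006, 0.022, -0.008] [-0.0, 0.01, 0.11]
  2x [-0.005, 0.022, -0.008] [-0.0, 0.01, 0.11]
  1x [-0.005, 0.022, -0.008] [-0.0, 0.0, 0.11]
  1x [-0.004, 0.022, -0.008] [-0.0, 0.01, 0.11]
  1x [-0.004, 0.021, -0.007] [-0.0, 0.0, 0.11]
  1x [-0.004, 0.022, -0.008] [-0.0, 0.01, 0.11]
  1x [-0.004, 0.022, -0.007] [-0.01, 0.0, 0.12]
-> 0.5657 0.3355 0.26 2.641592653589793
  1x [0.011, 0.034, -0.0] [0.0, 0.0, 0.31]
  1x [0.013, 0.034, -0.0] [0.0, 0.0, 0.31]
  1x [0.014, 0.033, -0.0] [0.0, 0.0, 0.31]
  1x [0.015, 0.033, -0.0] [0.0, 0.0, 0.31]
  1x [0.016, 0.032, -0.0] [0.0, 0.0, 0.31]
  1x [0.017, 0.031, -0.0] [0.0, 0.0, 0.32]
  1x [0.019, 0.031, -0.0] [0.0, 0.0, 0.31]
  1x [0.02, 0.03, -0.0] [0.0, 0.0, 0.32]
```

Run:
```python
from plan import *
A=np.array([.5657,.3355]);p,R=start();p,R=plan([(.53,.05,.24,np.pi-.25,5),(*A,.26,np.pi-.50,11)],p,R)
```

```text
-> 0.53 0.05 0.24 2.891592653589793
  1x [0.005, 0.033, -0.008] [-0.0, 0.01, 0.26]
  1x [0.006, 0.033, -0.009] [-0.0, 0.01, 0.26]
  1x [0.007, 0.033, -0.008] [-0.0, 0.01, 0.26]
  1x [0.008, 0.033, -0.009] [-0.0, 0.01, 0.26]
  1x [0.009, 0.032, -0.008] [-0.01, 0.01, 0.26]
-> 0.5657 0.3355 0.26 2.641592653589793
  1x [0.003, 0.026, -0.002] [0.0, 0.0, 0.19]
  2x [0.004, 0.026, -0.002] [0.0, 0.0, 0.19]
  1x [0.005, 0.026, -0.002] [0.0, 0.0, 0.19]
  2x [0.006, 0.025, -0.002] [0.0, 0.0, 0.19]
  2x [0.007, 0.025, -0.002] [0.0, 0.0, 0.19]
  1x [0.008, 0.025, -0.001] [0.0, 0.0, 0.19]
  1x [0.009, 0.025, -0.002] [0.0, 0.0, 0.19]
  1x [0.009, 0.025, -0.001] [0.0, 0.0, 0.19]
```

>>> {"fn": "servo_tool", "kwargs": {"deltas": [{"travel":[0.005,0.033,-0.008],"turn":[0,0.01,0.26],"grip":1},{"travel":[0.006,0.033,-0.009],"turn":[0,0.01,0.26],"grip":1},{"travel":[0.007,0.033,-0.008],"turn":[0,0.01,0.26],"grip":1},{"travel":[0.008,0.033,-0.009],"turn":[0,0.01,0.26],"grip":1},{"travel":[0.009,0.032,-0.008],"turn":[0,0.01,0.26],"grip":1},{"travel":[0.003,0.026,-0.002],"turn":[0,0,0.19],"grip":1},{"travel":[0.004,0.026,-0.002],"turn":[0,0,0.19],"grip":1},{"travel":[0.004,0.026,-0.002],"turn":[0,0,0.19],"grip":1}]}}

```text
time: 30.25
position: [0.5376, 0.1293, 0.2414]
orientation: [-0.004, 0.159, 0.987, -0.001]
force: [-0.3, 0.4, -0.5]
gripper_width: 0.0853
finger_force: 0.0
```

>>> {"fn": "servo_tool", "kwargs": {"deltas": [{"travel":[0.005,0.026,-0.002],"turn":[0,0,0.19],"grip":1},{"travel":[0.006,0.025,-0.002],"turn":[0,0,0.19],"grip":1},{"travel":[0.006,0.025,-0.002],"turn":[0,0,0.19],"grip":1},{"travel":[0.007,0.025,-0.002],"turn":[0,0,0.19],"grip":1},{"travel":[0.007,0.025,-0.002],"turn":[0,0,0.19],"grip":1},{"travel":[0.008,0.025,-0.001],"turn":[0,0,0.19],"grip":1},{"travel":[0.009,0.025,-0.002],"turn":[0,0,0.19],"grip":1},{"travel":[0.009,0.025,-0.001],"turn":[0,0,0.19],"grip":1}]}}

```text
time: 31.05
position: [0.5633, 0.3367, 0.2551]
orientation: [-0.004, 0.248, 0.969, -0.001]
force: [-0.1, -0.2, 0.6]
gripper_width: 0.0855
finger_force: 0.0
```

```bash
python3 snap.py w10
python3 - <<'E'
from wells import *
wells('w10',(.5657,.3355),.05)
wells('w10',(.452,.33),.05)
E
```

```text
31.05 [0.5633 0.3367 0.2551] [-0.004  0.248  0.969 -0.001] [-0.1 -0.2  0.6] 0.08548021089465188
371.64829954431775 [315.02337751 240.5688167 ] [[0.48, -0.84, -0.251, 0.498], [0.877, 0.459, 0.142, 0.373], [-0.004, -0.289, 0.957, 0.399], [0.0, 0.0, 0.0, 1.0]]
w10 blobs 6 [[327.0, 237.0], [328.0, 218.0], [307.0, 216.0], [330.0, 197.0], [308.0, 196.0], [306.0, 236.0]]
  centre [0.5668 0.3364] yaw if rib 2.591 grey at rib spot 113 [105 113 116]
  centre [0.5668 0.3364] yaw if rib -0.55 grey at rib spot 174 [164 174 177]
  pitch [0.     0.0005 0.0185 0.0189 0.0191 0.0191]
w10 blobs 6 [[255.0, 128.0], [271.0, 112.0], [241.0, 113.0], [256.0, 98.0], [242.0, 83.0], [226.0, 99.0]]
  centre [0.4464 0.3319] yaw if rib -2.891 grey at rib spot 205 [167 207 216]
  centre [0.4464 0.3319] yaw if rib 0.251 grey at rib spot 223 [217 223 226]
  pitch [0.     0.0001 0.019  0.0191 0.0191 0.0191]
```

Run:
```python
from plan import *
c=(.5668,.3364);y=np.pi-.55
p,R=plan([(*c,.10,y,4),(*c,.040,y,4)])
print('--');p,R=plan([(*c,.16,y,4),(*H(h,0.001,0),.16,YW,11)],p,R)
```

```text
-> 0.5668 0.3364 0.1 2.5915926535897933
  1x [-0.002, -0.0, 0.039] [-0.0, -0.02, 0.1]
  1x [-0.001, -0.001, 0.039] [-0.0, -0.02, 0.11]
  1x [-0.001, -0.0, 0.038] [-0.01, -0.01, 0.1]
  1x [-0.002, -0.001, 0.039] [-0.0, -0.02, 0.11]
-> 0.5668 0.3364 0.04 2.5915926535897933
  4x [0.0, 0.0, 0.015] [-0.0, 0.0, -0.0]
--
-> 0.5668 0.3364 0.16 2.5915926535897933
  4x [0.0, 0.0, -0.03] [-0.0, 0.0, -0.0]
-> 0.5433958623565014 -0.02339087445682576 0.16 3.050592653589793
  1x [-0.015, -0.029, -0.0] [-0.0, 0.0, -0.35]
  1x [-0.014, -0.03, -0.0] [-0.0, 0.0, -0.35]
  1x [-0.013, -0.03, -0.0] [-0.0, 0.0, -0.35]
  1x [-0.012, -0.031, -0.0] [-0.0, 0.0, -0.35]
  1x [-0.01, -0.031, -0.0] [-0.0, 0.0, -0.35]
  1x [-0.009, -0.031, -0.0] [-0.0, 0.0, -0.35]
  1x [-0.008, -0.032, -0.0] [-0.0, 0.0, -0.35]
  1x [-0.006, -0.032, -0.0] [-0.0, 0.0, -0.34]
  1x [-0.005, -0.032, -0.0] [-0.0, 0.0, -0.35]
  1x [-0.003, -0.033, -0.0] [-0.0, 0.0, -0.34]
  1x [-0.002, -0.033, -0.0] [-0.0, 0.0, -0.35]
```

>>> {"fn": "servo_tool", "kwargs": {"deltas": [{"travel":[-0.002,0,0.039],"turn":[0,-0.02,0.1],"grip":1},{"travel":[-0.001,-0.001,0.039],"turn":[0,-0.02,0.11],"grip":1},{"travel":[-0.001,0,0.038],"turn":[0,-0.01,0.1],"grip":1},{"travel":[-0.002,-0.001,0.038],"turn":[0,-0.02,0.11],"grip":1},{"travel":[0,0,0.015],"turn":[0,0,0],"grip":1},{"travel":[0,0,0.015],"turn":[0,0,0],"grip":1},{"travel":[0,0,0.015],"turn":[0,0,0],"grip":1},{"travel":[0,0,0.015],"turn":[0,0,0],"grip":1}]}}

```text
time: 31.9
position: [0.5685, 0.3314, 0.0423]
orientation: [0.002, 0.272, 0.962, -0.001]
force: [-1.3, -1.2, -0.7]
gripper_width: 0.0858
finger_force: 0.0
```

>>> {"fn": "servo_tool", "kwargs": {"deltas": [{"travel":[0,0,0],"turn":[0,0,0],"grip":0},{"travel":[0,0,0],"turn":[0,0,0],"grip":0},{"travel":[0,0,0],"turn":[0,0,0],"grip":0},{"travel":[0,0,0],"turn":[0,0,0],"grip":0},{"travel":[0,0,0],"turn":[0,0,0],"grip":0},{"travel":[0,0,0],"turn":[0,0,0],"grip":0},{"travel":[0,0,-0.01],"turn":[0,0,0],"grip":0},{"travel":[0,0,-0.01],"turn":[0,0,0],"grip":0}]}}

```text
time: 32.7
position: [0.5666, 0.3303, 0.0621]
orientation: [0.0, 0.272, 0.962, -0.002]
force: [0.3, 0.1, -2.9]
gripper_width: 0.0424
finger_force: 91.7
```

>>> {"fn": "servo_tool", "kwargs": {"deltas": [{"travel":[0,0,-0.03],"turn":[0,0,0],"grip":0},{"travel":[0,0,-0.035],"turn":[0,0,0],"grip":0},{"travel":[0,0,-0.035],"turn":[0,0,0],"grip":0},{"travel":[-0.015,-0.029,0],"turn":[0,0,-0.35],"grip":0},{"travel":[-0.014,-0.03,0],"turn":[0,0,-0.35],"grip":0},{"travel":[-0.013,-0.03,0],"turn":[0,0,-0.35],"grip":0},{"travel":[-0.012,-0.031,0],"turn":[0,0,-0.35],"grip":0},{"travel":[-0.01,-0.031,0],"turn":[0,0,-0.35],"grip":0}]}}

```text
time: 33.5
position: [0.556, 0.1659, 0.1631]
orientation: [0.001, 0.169, 0.986, -0.002]
force: [-0.2, -0.5, -2.0]
gripper_width: 0.0421
finger_force: 92.3
```

>>> {"fn": "servo_tool", "kwargs": {"deltas": [{"travel":[-0.009,-0.031,0],"turn":[0,0,-0.35],"grip":0},{"travel":[-0.008,-0.032,0],"turn":[0,0,-0.35],"grip":0},{"travel":[-0.006,-0.032,0],"turn":[0,0,-0.34],"grip":0},{"travel":[-0.005,-0.031,0],"turn":[0,0,-0.35],"grip":0},{"travel":[-0.003,-0.031,0],"turn":[0,0,-0.34],"grip":0},{"travel":[-0.002,-0.03,0],"turn":[0,0,-0.35],"grip":0},{"travel":[0,0,0],"turn":[0,0,0],"grip":0},{"travel":[0,0,0],"turn":[0,0,0],"grip":0}]}}

```text
time: 34.3
position: [0.5441, -0.0231, 0.1637]
orientation: [0.0, 0.047, 0.999, -0.002]
force: [0.2, 0.1, -3.4]
gripper_width: 0.042
finger_force: 92.6
```

```bash
cat > hand.py <<'E'
import sys
from wells import *
def hand(name,gz,yc):
    """block in hand: gz = grip height of TCP above block underside; print its pose in heater axes"""
    K,P=pickle.load(open(f'pics/{name}.pkl','rb'));g=cv2.cvtColor(cv2.imread(f'pics/{name}.png'),cv2.COLOR_BGR2GRAY)
    p,R=start();zt=p[2]+.064-gz
    pr=cv2.SimpleBlobDetector_Params();pr.minArea=200;pr.maxArea=3000;pr.minThreshold=20;pr.maxThreshold=200;pr.filterByConvexity=False;pr.filterByInertia=False;pr.minCircularity=.6;pr.filterByCircularity=True
    u=np.array([k.pt for k in cv2.SimpleBlobDetector_create(pr).detect(g)])
    X=wray(u,zt,K,P)[:,:2];r=np.array([[np.cos(h[2]),np.sin(h[2])],[-np.sin(h[2]),np.cos(h[2])]]);L=(X-h[:2])@r.T
    m=np.linalg.norm(L-(r@(p[:2]-h[:2])),axis=1)<.04;L=L[m];print('TCP in heater',(r@(p[:2]-h[:2])).round(4),'z',p[2].round(4),'n',len(L),u[m].round(0).tolist())
    if len(L)==6:
        a=np.linalg.svd(L-L.mean(0))[2][0];a*=np.sign(a[0]);print('block',L.mean(0).round(4),'yaw err',np.arctan2(a[1],a[0]).round(4),np.ptp(L@a).round(4),'move hx,hy:',(np.array([.001,yc])-L.mean(0)).round(4))
if __name__=='__main__': hand(sys.argv[1],float(sys.argv[2]),float(sys.argv[3]))
E
python3 snap.py w11; python3 hand.py w11 .0421 0; python3 -c "
import os;os.system('true')"
python3 - <<'E'
from hand import *
E
```

```text
34.3 [ 0.5441 -0.0231  0.1637] [ 0.     0.047  0.999 -0.002] [ 0.2  0.1 -3.4] 0.04203082601494093
371.64829954431775 [315.02337751 240.5688167 ] [[0.093, -0.951, -0.295, 0.468], [0.996, 0.088, 0.03, -0.016], [-0.002, -0.296, 0.955, 0.307], [0.0, 0.0, 0.0, 1.0]]
TCP in heater [0.0017 0.001 ] z 0.1636 n 6 [[290.0, 368.0], [288.0, 328.0], [338.0, 369.0], [287.0, 283.0], [343.0, 284.0], [341.0, 329.0]]
block [-0.002   0.0002] yaw err -0.0061 0.0381 move hx,hy: [ 0.003  -0.0002]
```

>>> {"fn": "servo_tool", "kwargs": {"deltas": [{"travel":[-0.002,0,0.025],"turn":[0,0,-0.05],"grip":0},{"travel":[-0.001,0,0.02],"turn":[0,0,0],"grip":0},{"travel":[0,0,0.007],"turn":[0,0,0],"grip":0},{"travel":[0,0,0.004],"turn":[0,0,0],"grip":0},{"travel":[0,0,0.004],"turn":[0,0,0],"grip":0},{"travel":[0,0,0.004],"turn":[0,0,0],"grip":0},{"travel":[0,0,0.004],"turn":[0,0,0],"grip":0},{"travel":[0,0,0],"turn":[0,0,0],"grip":0}]}}

```text
time: 35.15
position: [0.5508, -0.0217, 0.1067]
orientation: [0.006, 0.043, 0.999, -0.0]
force: [-26.9, 2.2, 74.6]
gripper_width: 0.0421
finger_force: 103.6
```

>>> {"fn": "servo_tool", "kwargs": {"deltas": [{"travel":[0,0,-0.008],"turn":[0,0,0],"grip":0},{"travel":[0,0,-0.008],"turn":[0,0,0],"grip":0},{"travel":[0,0,-0.008],"turn":[0,0,0],"grip":0},{"travel":[0,0,-0.008],"turn":[0,0,0],"grip":0},{"travel":[0,0,-0.008],"turn":[0,0,0],"grip":0},{"travel":[0,0,0],"turn":[0,0,0],"grip":0},{"travel":[0,0,0],"turn":[0,0,0],"grip":0},{"travel":[0,0,0],"turn":[0,0,0],"grip":0}]}}

```text
time: 35.95
position: [0.547, -0.023, 0.1347]
orientation: [-0.0, 0.043, 0.999, -0.002]
force: [-0.2, 0.6, -3.0]
gripper_width: 0.0423
finger_force: 93.4
```

```bash
python3 snap.py w12; python3 hand.py w12 .0421 0
python3 - <<'E'
from hand import *
p,R=start(); print(R.as_matrix().round(4)); K,P=pickle.load(open('pics/w12.pkl','rb'))
for hx,hy in((-.031,-.024),(-.031,.024)): print(wproj([*H(h,hx,hy),.065],K,P).round(0))
print(plan([(p[0],p[1],p[2],YW,1)])[0])
E
```

```text
35.95 [ 0.547  -0.023   0.1347] [-0.     0.043  0.999 -0.002] [-0.2  0.6 -3. ] 0.042295539017776274
371.64829954431775 [315.02337751 240.5688167 ] [[0.085, -0.952, -0.294, 0.471], [0.996, 0.08, 0.028, -0.016], [-0.003, -0.295, 0.955, 0.278], [0.0, 0.0, 0.0, 1.0]]
TCP in heater [0.0045 0.0006] z 0.1347 n 6 [[290.0, 367.0], [288.0, 328.0], [286.0, 283.0], [339.0, 368.0], [341.0, 329.0], [342.0, 284.0]]
block [0.0007 0.0004] yaw err 0.0295 0.0382 move hx,hy: [ 0.0003 -0.0004]
[[-9.964e-01  8.530e-02 -4.000e-04]
 [ 8.530e-02  9.964e-01 -3.600e-03]
 [ 1.000e-04 -3.600e-03 -1.000e+00]]
[[274. 199.]]
[[356. 199.]]
-> 0.5469446375065999 -0.023072785469789553 0.13471151591737143 3.050592653589793
  1x [0.0, 0.0, 0.0] [-0.03, -0.0, 0.05]
[ 0.54694464 -0.02307279  0.13471152]
```

View pics/w12.png

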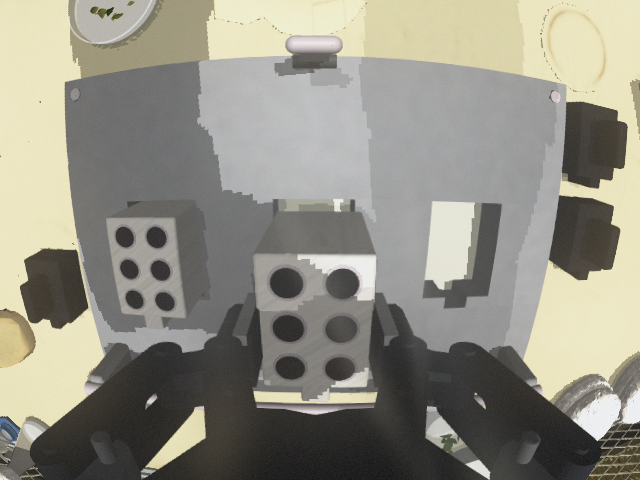

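Run:
```python
from hand import *
K,P=pickle.load(open('pics/w12.pkl','rb'));g=cv2.imread('pics/w12.png',0)
for hx in(-.0273,-.0293,-.0313): print(hx,'bottom',wproj([*H(h,hx,.0),.0926],K,P).round(1),'top',wproj([*H(h,hx,0),.1566],K,P).round(1))
for hx in(-.030,-.032,-.034): print(hx,'pocket front',wproj([*H(h,hx,0),.065],K,P).round(1))
for c in(300,315,335): print(g[192:262:1,c].tolist())
for w in('w9','w6'):
    K,P=pickle.load(open(f'pics/{w}.pkl','rb'))
```

```text
-0.0273 bottom [[314.4 216.1]] top [[313.6 258.8]]
-0.0293 bottom [[314.4 212.3]] top [[313.6 253.4]]
-0.0313 bottom [[314.4 208.5]] top [[313.6 247.9]]
-0.03 pocket front [[314.6 200.6]]
-0.032 pocket front [[314.7 197.3]]
-0.034 pocket front [[314.7 193.9]]
[183, 184, 185, 182, 181, 180, 181, 172, 169, 169, 169, 167, 151, 138, 138, 137, 137, 141, 138, 119, 111, 107, 110, 110, 109, 110, 113, 111, 113, 111, 112, 112, 114, 113, 112, 112, 112, 113, 112, 114, 112, 110, 112, 114, 111, 114, 113, 119, 116, 115, 115, 115, 116, 116, 115, 116, 117, 115, 116, 112, 111, 134, 175, 209, 220, 226, 227, 227, 166, 160]
[182, 183, 182, 182, 182, 183, 180, 174, 170, 169, 171, 149, 140, 138, 135, 138, 137, 137, 136, 120, 109, 109, 108, 109, 107, 110, 109, 108, 108, 110, 109, 107, 110, 111, 108, 110, 111, 111, 112, 110, 108, 106, 106, 110, 108, 110, 110, 108, 108, 110, 110, 111, 113, 112, 114, 113, 112, 112, 112, 113, 112, 126, 172, 210, 221, 225, 229, 229, 230, 231]
[181, 181, 184, 182, 181, 179, 189, 227, 236, 236, 237, 236, 236, 232, 227, 226, 227, 227, 227, 167, 125, 110, 108, 108, 110, 109, 108, 108, 110, 107, 110, 107, 108, 109, 111, 111, 111, 111, 114, 112, 109, 111, 110, 110, 112, 112, 113, 114, 110, 111, 108, 111, 112, 111, 110, 110, 108, 111, 109, 107, 105, 120, 161, 201, 222, 230, 235, 234, 234, 233]
```

Run:
```python
from hand import *
K,P=pickle.load(open('pics/w12.pkl','rb'));g=cv2.imread('pics/w12.png',0)
print('row205',g[205,266:290].tolist(),g[205,340:366].tolist())
print('row216',g[216,258:290].tolist(),g[216,345:380].tolist())
r=np.array([[np.cos(h[2]),np.sin(h[2])],[-np.sin(h[2]),np.cos(h[2])]])
f=lambda u,z:((wray(u,z,K,P)[:,:2]-h[:2])@r.T).round(4)
for c in(272,276,352,356): print(c,f([(c,205)],.065))
for c in(268,272,356,360): print(c,f([(c,213)],.0926))
cv2.imwrite('pics/c12.png',cv2.resize(g[185:320,240:390],None,fx=4,fy=4,interpolation=cv2.INTER_CUBIC))
```

```text
row205 [120, 121, 118, 119, 120, 120, 112, 97, 88, 90, 90, 98, 123, 139, 139, 138, 140, 140, 136, 140, 151, 168, 167, 167] [156, 158, 154, 157, 147, 136, 137, 138, 139, 131, 92, 85, 81, 83, 98, 157, 183, 183, 182, 182, 184, 185, 184, 185, 185, 184]
row216 [116, 117, 117, 119, 116, 116, 117, 118, 116, 118, 115, 117, 114, 115, 112, 95, 98, 107, 108, 110, 112, 108, 111, 111, 113, 110, 110, 114, 113, 113, 114, 116] [109, 106, 108, 105, 110, 108, 107, 107, 109, 108, 108, 108, 110, 109, 110, 110, 111, 114, 149, 160, 159, 163, 162, 168, 177, 181, 179, 178, 179, 180, 179, 165, 160, 161, 161]
272 [[-0.0273 -0.025 ]]
276 [[-0.0273 -0.0227]]
352 [[-0.0276  0.0219]]
356 [[-0.0276  0.0243]]
268 [[-0.0288 -0.0239]]
272 [[-0.0288 -0.0218]]
356 [[-0.0291  0.0214]]
360 [[-0.0291  0.0234]]
```

View pics/c12.png

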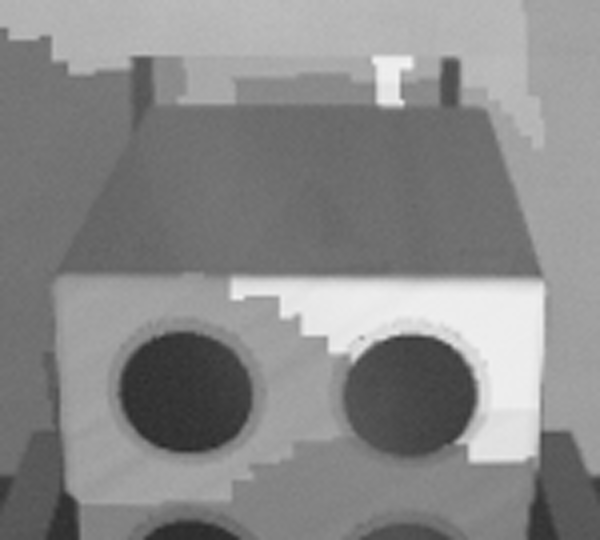

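```bash
cat > tilt.py <<'E'
from hand import *
def tilt(name,tl,tr,bl,br,wl,gz):
    K,P=pickle.load(open(f'pics/{name}.pkl','rb'))
    # pixel-left is heater -y. block frame points
    pts=np.array([[-30,-22,64],[-30,22,64],[-30,-22,0],[-30,22,0]]+[[x,y,64] for x in(-19,0,19) for y in(-9.9,9.9)])/1e3
    uv=np.array([tl,tr,bl,br]+wl)
    def W(q):
        L=Ro.from_euler('zyx',[q[5],q[4],q[3]]).apply(pts)+q[:3]; return np.c_[body(h,L)[:,:2],L[:,2]]
    p,R=start()
    r=least_squares(lambda q:(wproj(W(q),K,P)-uv).ravel(),[0,0,.09,0,0,0]);q=r.x
    print('block base hx,hy,z',q[:3].round(4),'roll,pitch,yaw',q[3:].round(4));print(r.fun.reshape(-1,2).round(1).tolist())
E
python3 - <<'E'
from tilt import *
tilt('w12',(253.7,253.5),(376.3,254),(278.7,211.3),(361.7,211.3),[(286,283),(342,284),(288,328),(341,329),(290,367),(339,368)],.0421)
K,P=pickle.load(open('pics/w11.pkl','rb'));g=cv2.imread('pics/w11.png',0)
K,P=pickle.load(open('pics/w8.pkl','rb'))
tilt('w8',(255,263),(376,263),(274,220),(361,220),[(288,292),(344,292),(289,338),(343,338),(291,378),(341,378)],.0385)
E
```

```text
block base hx,hy,z [0.0005 0.0032 0.0913] roll,pitch,yaw [0.0423 0.0147 0.0098]
[[-1.6, 0.2], [0.6, 1.1], [-1.2, 0.1], [1.1, 0.7], [0.8, -0.3], [-0.3, -0.5], [0.6, -0.4], [-0.5, -0.4], [0.4, -0.3], [0.1, -0.1]]
block base hx,hy,z [ 0.0013 -0.0937  0.1176] roll,pitch,yaw [ 0.0164 -0.0113  0.002 ]
[[-2.3, 0.2], [2.7, 0.2], [0.6, 0.6], [-0.7, 0.5], [-0.0, 0.2], [-0.5, 0.3], [0.7, -0.4], [-0.8, -0.2], [0.5, -0.9], [-0.2, -0.7]]
```

>>> {"fn": "servo_tool", "kwargs": {"deltas": [{"travel":[0,-0.0015,0.004],"turn":[0.25,-0.1,0.05],"grip":0},{"travel":[0,0,0.01],"turn":[0,0,0],"grip":0},{"travel":[0,0,0.01],"turn":[0,0,0],"grip":0},{"travel":[0,0,0.003],"turn":[0,0,0],"grip":0},{"travel":[0,0,0.002],"turn":[0,0,0],"grip":0},{"travel":[0,0,0.002],"turn":[0,0,0],"grip":0},{"travel":[0,0,0],"turn":[0,0,0],"grip":0},{"travel":[0,0,0],"turn":[0,0,0],"grip":0}]}}

```text
time: 36.8
position: [0.5477, -0.0255, 0.1046]
orientation: [0.006, 0.046, 0.999, -0.017]
force: [-0.5, 0.5, -3.1]
gripper_width: 0.0421
finger_force: 93.4
```

>>> {"fn": "servo_tool", "kwargs": {"deltas": [{"travel":[0,0,0.002],"turn":[0,0,0],"grip":0},{"travel":[0,0,0.002],"turn":[0,0,0],"grip":0},{"travel":[0,0,0.002],"turn":[0,0,0],"grip":0},{"travel":[0,0,0.002],"turn":[0,0,0],"grip":0},{"travel":[0,0,0.002],"turn":[0,0,0],"grip":0},{"travel":[0,0,0.002],"turn":[0,0,0],"grip":0},{"travel":[0,0,0],"turn":[0,0,0],"grip":0},{"travel":[0,0,0],"turn":[0,0,0],"grip":0}]}}

```text
time: 37.6
position: [0.5476, -0.0259, 0.0923]
orientation: [0.006, 0.046, 0.999, -0.017]
force: [0.5, -0.1, -3.4]
gripper_width: 0.0418
finger_force: 93.4
```

>>> {"fn": "servo_tool", "kwargs": {"deltas": [{"travel":[0,0,0.003],"turn":[0,0,0],"grip":0},{"travel":[0,0,0.003],"turn":[0,0,0],"grip":0},{"travel":[0,0,0.003],"turn":[0,0,0],"grip":0},{"travel":[0,0,0.002],"turn":[0,0,0],"grip":0},{"travel":[0,0,0.002],"turn":[0,0,0],"grip":0},{"travel":[0,0,0.001],"turn":[0,0,0],"grip":0},{"travel":[0,0,0],"turn":[0,0,0],"grip":0},{"travel":[0,0,0],"turn":[0,0,0],"grip":0}]}}

```text
time: 38.4
position: [0.5479, -0.0264, 0.0784]
orientation: [0.006, 0.046, 0.999, -0.017]
force: [-0.7, 0.6, -3.2]
gripper_width: 0.0419
finger_force: 93.3
```

Nearly on the floor with no contact force. I'll lower it the last bit, release, and back off level.

>>> {"fn": "servo_tool", "kwargs": {"deltas": [{"travel":[0,0,0.001],"turn":[0,0,0],"grip":0},{"travel":[0,0,0.001],"turn":[0,0,0],"grip":0},{"travel":[0,0,0],"turn":[0,0,0],"grip":0},{"travel":[0,0,0],"turn":[0,0,0],"grip":0.65},{"travel":[0,0,0],"turn":[0,0,0],"grip":0.65},{"travel":[0,0,0],"turn":[0,0,0],"grip":0.65},{"travel":[0,0,-0.015],"turn":[-0.25,0.1,0],"grip":0.65},{"travel":[0,0,-0.03],"turn":[0,0,0],"grip":0.65}]}}

```text
time: 39.2
position: [0.5457, -0.0261, 0.1195]
orientation: [-0.002, 0.046, 0.999, -0.002]
force: [0.2, 0.2, -0.6]
gripper_width: 0.0562
finger_force: 0.0
```

>>> {"fn": "servo_tool", "kwargs": {"deltas": [{"travel":[0,0,-0.04],"turn":[0,0,0],"grip":0.65},{"travel":[0,0,-0.04],"turn":[0,0,0],"grip":0.65},{"travel":[0,0,0],"turn":[0,0,0],"grip":0.65},{"travel":[0,0,0],"turn":[0,0,0],"grip":0.65},{"travel":[0,0,0],"turn":[0,0,0],"grip":0.65},{"travel":[0,0,0],"turn":[0,0,0],"grip":0.65},{"travel":[0,0,0],"turn":[0,0,0],"grip":0.65},{"travel":[0,0,0],"turn":[0,0,0],"grip":0.65}]}}

```text
time: 40.0
position: [0.5471, -0.0255, 0.2005]
orientation: [-0.0, 0.046, 0.999, -0.002]
force: [-0.0, -0.2, -0.3]
gripper_width: 0.0553
finger_force: 0.0
```

```bash
cat > seated.py <<'E'
import sys
from hand import *
K,P=pickle.load(open(f'pics/{sys.argv[1]}.pkl','rb'));g=cv2.cvtColor(cv2.imread(f'pics/{sys.argv[1]}.png'),cv2.COLOR_BGR2GRAY)
pr=cv2.SimpleBlobDetector_Params();pr.minArea=60;pr.maxArea=3000;pr.minThreshold=20;pr.maxThreshold=220;pr.filterByConvexity=False;pr.filterByInertia=False;pr.minCircularity=.5;pr.filterByCircularity=True
u=np.array([k.pt for k in cv2.SimpleBlobDetector_create(pr).detect(g)])
r=np.array([[np.cos(h[2]),np.sin(h[2])],[-np.sin(h[2]),np.cos(h[2])]])
L=(wray(u,.099,K,P)[:,:2]-h[:2])@r.T
for yc in(.095,0,-.095):
    m=(abs(L[:,0])<.035)&(abs(L[:,1]-yc)<.025);l=L[m];print(yc,len(l))
    if len(l)==6:
        a=np.linalg.svd(l-l.mean(0))[2][0];a*=np.sign(a[0]);t=l-l.mean(0);print('  centre',l.mean(0).round(4),'yaw',np.arctan2(a[1],a[0]).round(3),'span x',np.ptp(t@a).round(4),'y',np.ptp(t@[-a[1],a[0]]).round(4))
        # height fit with fixed pitch 19 / 19.x
        pts=np.array([[x,y] for x in(-.019,0,.019) for y in(-.0099,.0099)]);order=lambda q:q
        U=u[m]
        def f(q):
            c,s=np.cos(q[3]),np.sin(q[3]);A=pts@np.array([[c,s],[-s,c]])+q[:2];W=wproj(np.c_[body(h,np.c_[A,np.zeros(6)])[:,:2],np.full(6,q[2])],K,P)
            D=np.linalg.norm(W[:,None]-U[None],axis=2);return (W-U[D.argmin(1)]).ravel()
        s=least_squares(f,[*l.mean(0),.099,0]);print('  fit hx,hy,ztop,yaw',s.x.round(4),'rms',np.sqrt((s.fun**2).mean()).round(2))
E
python3 snap.py w13; python3 seated.py w13; python3 seated.py w9
```

```text
40.0 [ 0.5471 -0.0255  0.2005] [-0.     0.046  0.999 -0.002] [-0.  -0.2 -0.3] 0.05528788973363799
371.64829954431775 [315.02337751 240.5688167 ] [[0.091, -0.952, -0.294, 0.471], [0.996, 0.086, 0.03, -0.018], [-0.003, -0.295, 0.955, 0.344], [0.0, 0.0, 0.0, 1.0]]
0.095 0
0 6
  centre [ 0.002  -0.0022] yaw -0.009 span x 0.0382 y 0.0206
  fit hx,hy,ztop,yaw [ 0.0018 -0.0022  0.0995  0.0006] rms 0.29
-0.095 6
  centre [ 0.0013 -0.095 ] yaw -0.007 span x 0.0381 y 0.0201
  fit hx,hy,ztop,yaw [ 0.001  -0.0945  0.1002 -0.0057] rms 0.08
0.095 0
0 0
-0.095 6
  centre [ 0.001  -0.0947] yaw -0.016 span x 0.0382 y 0.021
  fit hx,hy,ztop,yaw [ 0.0009 -0.0947  0.0996 -0.0052] rms 0.48
```

Run:
```python
from plan import *
p,R=start();p,R=plan([(.4464,.3319,.22,np.pi+.251,12)],p,R)
```

```text
-> 0.4464 0.3319 0.22 3.392592653589793
  1x [0.011, 0.029, -0.002] [-0.0, -0.0, -0.24]
  1x [0.01, 0.029, -0.002] [-0.0, -0.0, -0.24]
  1x [0.009, 0.029, -0.002] [-0.0, -0.0, -0.24]
  1x [0.009, 0.03, -0.002] [-0.0, -0.0, -0.24]
  1x [0.008, 0.03, -0.002] [-0.0, -0.0, -0.24]
  1x [0.007, 0.03, -0.002] [-0.0, -0.0, -0.24]
  1x [0.006, 0.03, -0.001] [-0.0, -0.0, -0.24]
  1x [0.005, 0.031, -0.002] [-0.01, -0.0, -0.23]
  1x [0.004, 0.031, -0.001] [-0.0, -0.0, -0.24]
  1x [0.003, 0.031, -0.001] [-0.01, -0.0, -0.23]
  1x [0.003, 0.031, -0.002] [-0.0, -0.0, -0.24]
  1x [0.001, 0.031, -0.001] [-0.01, -0.01, -0.23]
```

>>> {"fn": "servo_tool", "kwargs": {"deltas": [{"travel":[0.011,0.029,-0.002],"turn":[0,0,-0.24],"grip":0.65},{"travel":[0.01,0.029,-0.002],"turn":[0,0,-0.24],"grip":0.65},{"travel":[0.009,0.029,-0.002],"turn":[0,0,-0.24],"grip":0.65},{"travel":[0.009,0.03,-0.002],"turn":[0,0,-0.24],"grip":0.65},{"travel":[0.008,0.03,-0.002],"turn":[0,0,-0.24],"grip":1},{"travel":[0.007,0.03,-0.002],"turn":[0,0,-0.24],"grip":1},{"travel":[0.006,0.03,-0.001],"turn":[0,0,-0.24],"grip":1},{"travel":[0.005,0.031,-0.002],"turn":[0,0,-0.23],"grip":1}]}}

```text
time: 40.85
position: [0.4795, 0.2134, 0.2153]
orientation: [0.0, -0.069, 0.998, -0.002]
force: [0.6, 0.0, 0.5]
gripper_width: 0.0854
finger_force: 0.0
```

>>> {"fn": "servo_tool", "kwargs": {"deltas": [{"travel":[0.004,0.031,-0.001],"turn":[0,0,-0.24],"grip":1},{"travel":[0.003,0.031,-0.001],"turn":[0,0,-0.23],"grip":1},{"travel":[0.003,0.031,-0.002],"turn":[0,0,-0.24],"grip":1},{"travel":[0.001,0.031,-0.001],"turn":[0,0,-0.23],"grip":1},{"travel":[0,0,0],"turn":[0,0,0],"grip":1},{"travel":[0,0,0],"turn":[0,0,0],"grip":1},{"travel":[0,0,0],"turn":[0,0,0],"grip":1},{"travel":[0,0,0],"turn":[0,0,0],"grip":1}]}}

```text
time: 41.65
position: [0.4472, 0.3315, 0.2199]
orientation: [0.0, -0.124, 0.992, -0.002]
force: [-0.1, -0.4, 0.3]
gripper_width: 0.0855
finger_force: 0.0
```

```bash
python3 snap.py w14
python3 - <<'E'
from wells import *
wells('w14',(.4464,.3319),.05)
p,R=start();p,R=plan([(.4464,.3319,.10,np.pi+.251,4),(.4464,.3319,.041,np.pi+.251,4)],p,R)
E
```

```text
41.65 [0.4472 0.3315 0.2199] [ 0.    -0.124  0.992 -0.002] [-0.1 -0.4  0.3] 0.08551033081366935
371.64829954431775 [315.02337751 240.5688167 ] [[-0.247, -0.926, -0.287, 0.373], [0.969, -0.237, -0.07, 0.313], [-0.003, -0.295, 0.955, 0.363], [0.0, 0.0, 0.0, 1.0]]
w14 blobs 6 [[327.0, 198.0], [326.0, 220.0], [302.0, 198.0], [326.0, 243.0], [303.0, 220.0], [303.0, 242.0]]
  centre [0.4465 0.3304] yaw if rib 0.25 grey at rib spot 209 [196 209 213]
  centre [0.4465 0.3304] yaw if rib -2.892 grey at rib spot 98 [ 91  97 102]
  pitch [0.0002 0.0003 0.0189 0.019  0.0191 0.0192]
-> 0.4464 0.3319 0.1 3.392592653589793
  2x [0.0, 0.0, 0.03] [-0.01, -0.0, -0.0]
  1x [0.0, 0.0, 0.03] [-0.01, -0.0, -0.01]
  1x [0.001, 0.001, 0.03] [-0.0, -0.0, -0.0]
-> 0.4464 0.3319 0.041 3.392592653589793
  3x [-0.0, -0.0, 0.015] [-0.0, -0.0, -0.0]
  1x [-0.0, -0.0, 0.014] [-0.0, -0.0, -0.0]
```

>>> {"fn": "servo_tool", "kwargs": {"deltas": [{"travel":[0.001,-0.001,0.03],"turn":[-0.03,0,0],"grip":1},{"travel":[0,0,0.035],"turn":[0,0,0],"grip":1},{"travel":[0,0,0.035],"turn":[0,0,0],"grip":1},{"travel":[0,0,0.03],"turn":[0,0,0],"grip":1},{"travel":[0,0,0.025],"turn":[0,0,0],"grip":1},{"travel":[0,0,0.015],"turn":[0,0,0],"grip":1},{"travel":[0,0,0.009],"turn":[0,0,0],"grip":1},{"travel":[0,0,0],"turn":[0,0,0],"grip":1}]}}

```text
time: 42.5
position: [0.4458, 0.3301, 0.04]
orientation: [-0.001, -0.125, 0.992, -0.001]
force: [-0.6, 0.7, -0.5]
gripper_width: 0.0855
finger_force: 0.0
```

>>> {"fn": "servo_tool", "kwargs": {"deltas": [{"travel":[0,0,0],"turn":[0,0,0],"grip":0.8},{"travel":[0,0,0],"turn":[0,0,0],"grip":0},{"travel":[0,0,0],"turn":[0,0,0],"grip":0},{"travel":[0,0,0],"turn":[0,0,0],"grip":0},{"travel":[0,0,0],"turn":[0,0,0],"grip":0},{"travel":[0,0,0],"turn":[0,0,0],"grip":0},{"travel":[0,0,0],"turn":[0,0,0],"grip":0},{"travel":[0,0,0],"turn":[0,0,0],"grip":0}]}}

```text
time: 43.3
position: [0.4473, 0.3315, 0.0424]
orientation: [0.001, -0.125, 0.992, 0.0]
force: [0.2, -1.7, 5.6]
gripper_width: 0.0423
finger_force: 91.8
```

>>> {"fn": "servo_tool", "kwargs": {"deltas": [{"travel":[0,0,-0.02],"turn":[0,0,0],"grip":0},{"travel":[0,0,-0.03],"turn":[0,0,0],"grip":0},{"travel":[0,0,-0.035],"turn":[0,0,0],"grip":0},{"travel":[0,0,-0.035],"turn":[0,0,0],"grip":0},{"travel":[0,0,0],"turn":[0,0,0],"grip":0},{"travel":[0,0,0],"turn":[0,0,0],"grip":0},{"travel":[0,0,0],"turn":[0,0,0],"grip":0},{"travel":[0,0,0],"turn":[0,0,0],"grip":0}]}}

```text
time: 44.1
position: [0.4452, 0.3304, 0.1593]
orientation: [-0.001, -0.125, 0.992, -0.001]
force: [-0.5, -0.2, -2.6]
gripper_width: 0.0423
finger_force: 92.3
```

Run:
```python
from plan import *
p,R=start();p,R=plan([(*H(h,.001,.095),.162,YW,8)],p,R)
```

```text
-> 0.5520289357549486 0.07121604941081208 0.162 3.050592653589793
  1x [-0.005, -0.035, -0.0] [-0.0, -0.0, 0.36]
  1x [-0.006, -0.034, -0.0] [-0.0, -0.0, 0.36]
  1x [-0.008, -0.034, -0.0] [-0.0, -0.0, 0.35]
  1x [-0.009, -0.034, -0.0] [-0.0, -0.0, 0.36]
  1x [-0.011, -0.033, -0.001] [-0.0, -0.01, 0.35]
  1x [-0.012, -0.033, -0.0] [-0.01, -0.0, 0.36]
  1x [-0.014, -0.032, -0.001] [-0.0, -0.01, 0.35]
  1x [-0.015, -0.032, -0.0] [-0.01, -0.0, 0.36]
```

>>> {"fn": "servo_tool", "kwargs": {"deltas": [{"travel":[-0.005,-0.035,0],"turn":[0,0,0.36],"grip":0},{"travel":[-0.006,-0.034,0],"turn":[0,0,0.36],"grip":0},{"travel":[-0.008,-0.034,0],"turn":[0,0,0.35],"grip":0},{"travel":[-0.009,-0.034,0],"turn":[0,0,0.36],"grip":0},{"travel":[-0.011,-0.033,0],"turn":[0,0,0.35],"grip":0},{"travel":[-0.012,-0.033,0],"turn":[0,0,0.36],"grip":0},{"travel":[-0.014,-0.032,0],"turn":[0,0,0.35],"grip":0},{"travel":[-0.015,-0.032,0],"turn":[0,0,0.36],"grip":0}]}}

```text
time: 44.9
position: [0.5528, 0.0708, 0.1597]
orientation: [-0.001, 0.046, 0.999, -0.0]
force: [1.0, -0.1, -2.4]
gripper_width: 0.0422
finger_force: 92.4
```

>>> {"fn": "servo_tool", "kwargs": {"deltas": [{"travel":[0,0,0.012],"turn":[0,0,0],"grip":0},{"travel":[0,0,0.012],"turn":[0,0,0],"grip":0},{"travel":[0,0,0],"turn":[0,0,0],"grip":0},{"travel":[0,0,0],"turn":[0,0,0],"grip":0},{"travel":[0,0,0],"turn":[0,0,0],"grip":0},{"travel":[0,0,0],"turn":[0,0,0],"grip":0},{"travel":[0,0,0],"turn":[0,0,0],"grip":0},{"travel":[0,0,0],"turn":[0,0,0],"grip":0}]}}

```text
time: 45.7
position: [0.5534, 0.0725, 0.1374]
orientation: [0.0, 0.045, 0.999, 0.0]
force: [-0.4, 0.1, -2.4]
gripper_width: 0.0422
finger_force: 92.6
```

```bash
python3 snap.py w15; python3 hand.py w15 .0405 .095
python3 - <<'E'
from hand import *
K,P=pickle.load(open('pics/w15.pkl','rb'));g=cv2.imread('pics/w15.png',0)
for n,x,y,z in(('pk',-.031,.071,.065),('pk',-.031,.119,.065),('bf',-.029,.073,.095),('bf',-.029,.117,.095),('tf',-.029,.073,.159),('tf',-.029,.117,.159)): print(n,wproj([*H(h,x,y),z],K,P).round(0))
e=np.abs(np.diff(g.astype(int),axis=0))
for c in(290,315,340): print(c,[(r,int(v)) for r,v in enumerate(e[180:270,c],180) if v>12])
e=np.abs(np.diff(g.astype(int),axis=1))
for r in(203,206,214,218,225,235,245): print(r,[(c,int(v)) for c,v in enumerate(e[r,240:390],240) if v>8])
E
```

```text
45.7 [0.5534 0.0725 0.1374] [0.    0.045 0.999 0.   ] [-0.4  0.1 -2.4] 0.042196475913058716
371.64829954431775 [315.02337751 240.5688167 ] [[0.09, -0.951, -0.295, 0.478], [0.996, 0.087, 0.026, 0.079], [0.001, -0.296, 0.955, 0.281], [0.0, 0.0, 0.0, 1.0]]
TCP in heater [0.0023 0.0963] z 0.1373 n 6 [[290.0, 375.0], [289.0, 336.0], [339.0, 374.0], [287.0, 291.0], [341.0, 336.0], [343.0, 291.0]]
block [0.0009 0.0963] yaw err -0.0087 0.0378 move hx,hy: [ 0.0001 -0.0013]
pk [[272. 202.]]
pk [[353. 202.]]
bf [[270. 217.]]
bf [[355. 217.]]
tf [[249. 260.]]
tf [[374. 260.]]
290 [(218, 31), (219, 24), (261, 17), (262, 18)]
315 [(210, 31), (218, 24), (260, 20), (261, 36), (262, 37), (263, 18), (267, 58)]
340 [(218, 23), (260, 17), (261, 30), (262, 32), (263, 19)]
203 [(262, 24), (263, 30), (268, 20), (269, 18), (270, 41), (271, 33), (275, 15), (276, 37), (283, 15), (284, 16), (328, 12), (329, 53), (337, 13), (338, 80), (346, 9), (347, 33), (348, 16), (351, 32), (352, 42)]
206 [(271, 14), (275, 19), (276, 34), (283, 10), (284, 16), (326, 30), (327, 35), (339, 86), (346, 13), (347, 41), (351, 33), (352, 42), (353, 9)]
214 [(270, 14), (271, 13), (275, 16), (276, 28), (277, 9), (282, 18), (297, 21), (326, 16), (327, 43), (328, 33), (339, 84), (346, 13), (347, 44), (351, 52), (352, 25)]
218 [(270, 12), (271, 13), (275, 10), (276, 21), (277, 19), (282, 14), (283, 12), (294, 13), (295, 15), (327, 19), (328, 65), (336, 13), (337, 73), (346, 13), (347, 44), (351, 67), (352, 9)]
225 [(357, 9), (358, 25), (359, 19)]
235 [(265, 11), (362, 13), (363, 35)]
245 [(260, 9), (261, 9), (367, 12), (368, 10), (369, 15), (370, 18)]
```

>>> {"fn": "servo_tool", "kwargs": {"deltas": [{"travel":[0,-0.001,0.012],"turn":[0,0,0],"grip":0},{"travel":[0,0,0.012],"turn":[0,0,0],"grip":0},{"travel":[0,0,0.005],"turn":[0,0,0],"grip":0},{"travel":[0,0,0.003],"turn":[0,0,0],"grip":0},{"travel":[0,0,0.002],"turn":[0,0,0],"grip":0},{"travel":[0,0,0.002],"turn":[0,0,0],"grip":0},{"travel":[0,0,0],"turn":[0,0,0],"grip":0},{"travel":[0,0,0],"turn":[0,0,0],"grip":0}]}}

```text
time: 46.55
position: [0.5534, 0.0712, 0.1012]
orientation: [0.0, 0.046, 0.999, -0.0]
force: [-0.4, -0.1, -2.1]
gripper_width: 0.0424
finger_force: 92.6
```

>>> {"fn": "servo_tool", "kwargs": {"deltas": [{"travel":[0,0,0.002],"turn":[0,0,0],"grip":0},{"travel":[0,0,0.002],"turn":[0,0,0],"grip":0},{"travel":[0,0,0.002],"turn":[0,0,0],"grip":0},{"travel":[0,0,0.002],"turn":[0,0,0],"grip":0},{"travel":[0,0,0.002],"turn":[0,0,0],"grip":0},{"travel":[0,0,0.002],"turn":[0,0,0],"grip":0},{"travel":[0,0,0],"turn":[0,0,0],"grip":0},{"travel":[0,0,0],"turn":[0,0,0],"grip":0}]}}

```text
time: 47.35
position: [0.5531, 0.0712, 0.0889]
orientation: [-0.0, 0.046, 0.999, -0.0]
force: [0.7, 0.4, -2.6]
gripper_width: 0.0421
finger_force: 92.6
```

>>> {"fn": "servo_tool", "kwargs": {"deltas": [{"travel":[0,0,0.003],"turn":[0,0,0],"grip":0},{"travel":[0,0,0.003],"turn":[0,0,0],"grip":0},{"travel":[0,0,0.002],"turn":[0,0,0],"grip":0},{"travel":[0,0,0.002],"turn":[0,0,0],"grip":0},{"travel":[0,0,0.001],"turn":[0,0,0],"grip":0},{"travel":[0,0,0.001],"turn":[0,0,0],"grip":0},{"travel":[0,0,0],"turn":[0,0,0],"grip":0},{"travel":[0,0,0],"turn":[0,0,0],"grip":0}]}}

```text
time: 48.15
position: [0.5531, 0.0712, 0.0775]
orientation: [-0.0, 0.046, 0.999, -0.0]
force: [-3.2, -0.4, 6.2]
gripper_width: 0.0424
finger_force: 93.2
```

>>> {"fn": "servo_tool", "kwargs": {"deltas": [{"travel":[0,0,0.001],"turn":[0,0,0],"grip":0},{"travel":[0,0,0],"turn":[0,0,0],"grip":0},{"travel":[0,0,0],"turn":[0,0,0],"grip":0.65},{"travel":[0,0,0],"turn":[0,0,0],"grip":0.65},{"travel":[0,0,0],"turn":[0,0,0],"grip":0.65},{"travel":[0,0,-0.02],"turn":[0,0,0],"grip":0.65},{"travel":[0,0,-0.04],"turn":[0,0,0],"grip":0.65},{"travel":[0,0,-0.04],"turn":[0,0,0],"grip":0.65}]}}

```text
time: 48.95
position: [0.5524, 0.0711, 0.1762]
orientation: [-0.001, 0.046, 0.999, -0.0]
force: [1.6, 0.4, 0.3]
gripper_width: 0.0556
finger_force: 0.0
```

>>> {"fn": "servo_tool", "kwargs": {"deltas": [{"travel":[0.03,-0.032,-0.01],"turn":[0,0,0],"grip":0.5},{"travel":[0.01,-0.032,-0.01],"turn":[0,0,0],"grip":0.5},{"travel":[0,-0.03,-0.01],"turn":[0,0,0],"grip":0.5},{"travel":[0,0,0],"turn":[0,0,0],"grip":0.5},{"travel":[0,0,0],"turn":[0,0,0],"grip":0.5},{"travel":[0,0,0],"turn":[0,0,0],"grip":0.5},{"travel":[0,0,0],"turn":[0,0,0],"grip":0.5},{"travel":[0,0,0],"turn":[0,0,0],"grip":0.5}]}}

```text
time: 49.75
position: [0.5047, -0.018, 0.2055]
orientation: [-0.001, 0.045, 0.999, 0.0]
force: [0.9, 0.1, 0.6]
gripper_width: 0.0426
finger_force: 0.0
```

```bash
python3 snap.py w16; python3 seated.py w16
python3 - <<'E'
from bench import env
import cv2
cv2.imwrite('pics/s3.png',env.get_image('scene'))
E
```

```text
49.75 [ 0.5047 -0.018   0.2055] [-0.001  0.045  0.999  0.   ] [0.9 0.1 0.6] 0.04255036392752931
371.64829954431775 [315.02337751 240.5688167 ] [[0.09, -0.952, -0.293, 0.429], [0.996, 0.086, 0.026, -0.011], [0.001, -0.294, 0.956, 0.349], [0.0, 0.0, 0.0, 1.0]]
0.095 6
  centre [0.0017 0.0949] yaw -0.002 span x 0.0382 y 0.0201
  fit hx,hy,ztop,yaw [ 0.001   0.0943  0.1004 -0.0014] rms 0.08
0 6
  centre [ 0.0021 -0.0022] yaw 0.015 span x 0.0387 y 0.0209
  fit hx,hy,ztop,yaw [ 0.0003 -0.0022  0.103   0.0054] rms 0.26
-0.095 6
  centre [ 0.0013 -0.095 ] yaw -0.005 span x 0.0378 y 0.0202
  fit hx,hy,ztop,yaw [ 0.0012 -0.0949  0.0992 -0.0063] rms 0.19
```

>>> {"fn": "servo_tool", "kwargs": {"deltas": [{"travel":[-0.02,-0.002,0],"turn":[0,0,0],"grip":0},{"travel":[-0.018,-0.002,0],"turn":[0,0,0],"grip":0},{"travel":[0,0,0.03],"turn":[0,0,0],"grip":0},{"travel":[0,0,0.03],"turn":[0,0,0],"grip":0},{"travel":[0,0,0.02],"turn":[0,0,0],"grip":0},{"travel":[0,0,0.01],"turn":[0,0,0],"grip":0},{"travel":[0,0,0.006],"turn":[0,0,0],"grip":0},{"travel":[0,0,0],"turn":[0,0,0],"grip":0}]}}

```text
time: 50.65
position: [0.5422, -0.0261, 0.1099]
orientation: [-0.0, 0.046, 0.999, -0.0]
force: [-0.0, 0.0, 0.4]
gripper_width: -0.0001
finger_force: 0.0
```

>>> {"fn": "servo_tool", "kwargs": {"deltas": [{"travel":[0,0,0.003],"turn":[0,0,0],"grip":0},{"travel":[0,0,0.002],"turn":[0,0,0],"grip":0},{"travel":[0,0,0.002],"turn":[0,0,0],"grip":0},{"travel":[0,0,0.002],"turn":[0,0,0],"grip":0},{"travel":[0,0,0],"turn":[0,0,0],"grip":0},{"travel":[0,0,0],"turn":[0,0,0],"grip":0},{"travel":[0,0,0],"turn":[0,0,0],"grip":0},{"travel":[0,0,0],"turn":[0,0,0],"grip":0}]}}

```text
time: 51.45
position: [0.5423, -0.0262, 0.1011]
orientation: [0.0, 0.046, 0.999, -0.0]
force: [0.4, 0.7, -0.2]
gripper_width: 0.0001
finger_force: 0.0
```

>>> {"fn": "servo_tool", "kwargs": {"deltas": [{"travel":[0,0,0.001],"turn":[0,0,0],"grip":0},{"travel":[0,0,0.001],"turn":[0,0,0],"grip":0},{"travel":[0,0,0.001],"turn":[0,0,0],"grip":0},{"travel":[0,0,0],"turn":[0,0,0],"grip":0},{"travel":[0,0,0],"turn":[0,0,0],"grip":0},{"travel":[0,0,0],"turn":[0,0,0],"grip":0},{"travel":[0,0,0],"turn":[0,0,0],"grip":0},{"travel":[0,0,0],"turn":[0,0,0],"grip":0}]}}

```text
time: 52.25
position: [0.5423, -0.0262, 0.099]
orientation: [0.0, 0.046, 0.999, -0.0]
force: [-3.7, 0.2, 9.2]
gripper_width: -0.0002
finger_force: 4.7
```

Run:
```python
from plan import *
p,R=start();b=lambda t:bar(t,.170);print(b(1.755))
p,R=plan([(*H(h,0,0),.345,YW,6),(*b(1.755)[:2],.345,YW,4),(*b(1.755),YW,4)],p,R)
P0=(p,R)
for a,c in((1.755,1.0),(1.0,.15)):
    print('##');q=plan([(*b(t),YW,1) for t in np.linspace(a,c,11)[1:]],*P0);P0=q
```

```text
(np.float64(0.6580572982992396), np.float64(-0.033853962696011396), np.float64(0.2581240114867736))
-> 0.5424 -0.0233 0.345 3.050592653589793
  1x [0.0, 0.0, -0.041] [-0.0, 0.0, -0.0]
  1x [0.0, 0.001, -0.041] [-0.0, 0.0, -0.0]
  1x [0.0, 0.0, -0.041] [-0.0, 0.0, -0.0]
  1x [0.0, 0.001, -0.041] [-0.0, 0.0, -0.0]
  1x [0.0, 0.0, -0.041] [-0.0, 0.0, -0.0]
  1x [0.0, 0.001, -0.041] [-0.0, 0.0, -0.0]
-> 0.6580572982992396 -0.033853962696011396 0.345 3.050592653589793
  4x [-0.029, -0.0, 0.0] [-0.0, 0.0, -0.0]
-> 0.6580572982992396 -0.033853962696011396 0.2581240114867736 3.050592653589793
  2x [-0.0, -0.0, 0.022] [-0.0, 0.0, -0.0]
  1x [-0.0, -0.0, 0.021] [-0.0, 0.0, -0.0]
  1x [-0.0, -0.0, 0.022] [-0.0, 0.0, -0.0]
##
-> 0.6454152405974666 -0.03270034932835231 0.2599965871238097 3.050592653589793
  1x [0.013, -0.0, -0.002] [-0.0, 0.0, -0.0]
-> 0.6326685364676821 -0.03153718676220992 0.26090629747655186 3.050592653589793
  1x [0.012, -0.0, -0.001] [-0.0, 0.0, -0.0]
-> 0.6198898108019307 -0.030371102166061356 0.2608479594313507 3.050592653589793
  1x [0.013, -0.0, 0.0] [-0.0, 0.0, -0.0]
->
[... 1429 characters left out ...]
41621925 3.050592653589793
  1x [0.009, -0.0, 0.012] [-0.0, 0.0, -0.0]
-> 0.47767234673762005 -0.017393470555018067 0.1710064009890969 3.050592653589793
  1x [0.007, -0.0, 0.012] [-0.0, 0.0, -0.0]
-> 0.47144738885432436 -0.016825430541541665 0.1579831892630327 3.050592653589793
  1x [0.006, -0.0, 0.013] [-0.0, 0.0, -0.0]
-> 0.466345970847166 -0.016359915817127042 0.14447631530474006 3.050592653589793
  1x [0.006, -0.0, 0.014] [-0.0, 0.0, -0.0]
-> 0.46240492827515634 -0.016000287701132425 0.1305833075371109 3.050592653589793
  1x [0.004, -0.0, 0.013] [-0.0, 0.0, -0.0]
-> 0.45965271803126595 -0.015749142942671556 0.11640448252051187 3.050592653589793
  1x [0.002, -0.0, 0.015] [-0.0, 0.0, -0.0]
```

>>> {"fn": "servo_tool", "kwargs": {"deltas": [{"travel":[0,0,-0.041],"turn":[0,0,0],"grip":0},{"travel":[0,0.001,-0.041],"turn":[0,0,0],"grip":0.7},{"travel":[0,0,-0.041],"turn":[0,0,0],"grip":0.7},{"travel":[0,0.001,-0.041],"turn":[0,0,0],"grip":0.7},{"travel":[0,0,-0.041],"turn":[0,0,0],"grip":0.7},{"travel":[0,0.001,-0.041],"turn":[0,0,0],"grip":0.7},{"travel":[-0.03,0,0],"turn":[0,0,0],"grip":0.7},{"travel":[-0.03,0,0],"turn":[0,0,0],"grip":0.7}]}}

```text
time: 53.05
position: [0.6037, -0.0287, 0.3466]
orientation: [0.002, 0.046, 0.999, -0.0]
force: [-0.3, 0.2, 0.2]
gripper_width: 0.0595
finger_force: 0.0
```

>>> {"fn": "servo_tool", "kwargs": {"deltas": [{"travel":[-0.03,0,0],"turn":[0,0,0],"grip":0.7},{"travel":[-0.027,0,0],"turn":[0,0,0],"grip":0.7},{"travel":[0,0,0],"turn":[0,0,0],"grip":0.7},{"travel":[0,0,0],"turn":[0,0,0],"grip":0.7},{"travel":[0,0,0],"turn":[0,0,0],"grip":0.7},{"travel":[0,0,0],"turn":[0,0,0],"grip":0.7},{"travel":[0,0,0],"turn":[0,0,0],"grip":0.7},{"travel":[0,0,0],"turn":[0,0,0],"grip":0.7}]}}

```text
time: 53.85
position: [0.6587, -0.0338, 0.3446]
orientation: [0.0, 0.046, 0.999, -0.0]
force: [-0.5, -0.6, 0.2]
gripper_width: 0.0597
finger_force: 0.0
```

```bash
python3 snap.py w17
python3 - <<'E'
from plan import *
K,P=pickle.load(open('pics/w17.pkl','rb'))
def bp(th,r,y,t=0): return body(h,[[.085-r*np.cos(th)+t*np.sin(th),y,.110+r*np.sin(th)+t*np.cos(th)]])
for th in(1.5,1.6,1.7,1.8,1.9): print(th,[wproj(bp(th,*a),K,P)[0].round(0).tolist() for a in((.194,0,-.005),(.092,.05,-.005))])
p,R=start();print(plan([(*bar(1.755,.17),YW,6)]))
E
```

```text
53.85 [ 0.6587 -0.0338  0.3446] [ 0.     0.046  0.999 -0.   ] [-0.5 -0.6  0.2] 0.05973098796881298
371.64829954431775 [315.02337751 240.5688167 ] [[0.091, -0.951, -0.295, 0.583], [0.996, 0.087, 0.026, -0.027], [0.001, -0.296, 0.955, 0.488], [0.0, 0.0, 0.0, 1.0]]
1.5 [[315.0, 180.0], [379.0, 172.0]]
1.6 [[315.0, 218.0], [379.0, 184.0]]
1.7 [[315.0, 253.0], [378.0, 195.0]]
1.8 [[315.0, 284.0], [378.0, 206.0]]
1.9 [[315.0, 310.0], [377.0, 217.0]]
-> 0.6580572982992396 -0.033853962696011396 0.2581240114867736 3.050592653589793
  2x [0.0, -0.0, 0.014] [-0.0, 0.0, -0.0]
  1x [0.0, -0.0, 0.015] [-0.0, 0.0, -0.0]
  1x [0.0, -0.0, 0.014] [-0.0, 0.0, -0.0]
  1x [0.0, -0.0, 0.015] [-0.0, 0.0, -0.0]
  1x [0.001, -0.0, 0.014] [-0.0, 0.0, -0.0]
(array([ 0.65781585, -0.03374342,  0.25852362]), Rotation.from_matrix(array([[-9.95840216e-01,  9.11153571e-02,  5.05375335e-04],
                            [ 9.11152974e-02,  9.95840340e-01, -1.39923578e-04],
                            [-5.16022333e-04, -9.32941026e-05, -9.99999863e-01]])))
```

View pics/w17.png

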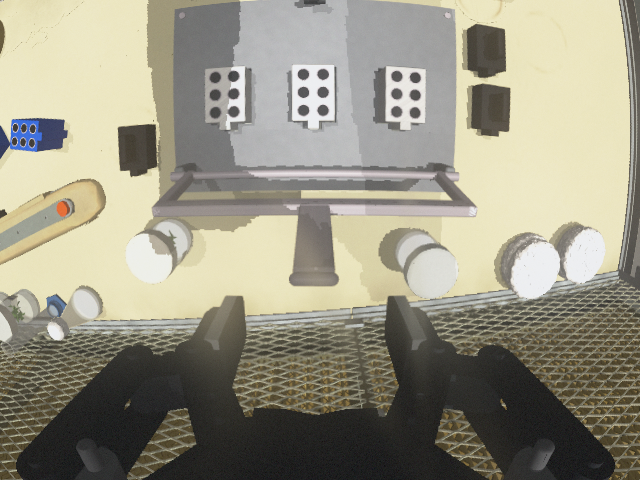

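All three blocks sit home, the three plugs stand upright, and the bar is at about 1.78 rad with its nose at (314,282). I'll grip the tongue again.

>>> {"fn": "servo_tool", "kwargs": {"deltas": [{"travel":[-0.003,0,0.015],"turn":[0,0,0],"grip":0.7},{"travel":[0,0,0.02],"turn":[0,0,0],"grip":0.7},{"travel":[0,0,0.02],"turn":[0,0,0],"grip":0.7},{"travel":[0,0,0.02],"turn":[0,0,0],"grip":0.7},{"travel":[0,0,0.012],"turn":[0,0,0],"grip":0.7},{"travel":[0,0,0],"turn":[0,0,0],"grip":0.7},{"travel":[0,0,0],"turn":[0,0,0],"grip":0.2},{"travel":[0,0,0],"turn":[0,0,0],"grip":0}], "grip_force": 50}}

```text
time: 54.7
position: [0.6627, -0.0342, 0.2584]
orientation: [0.001, 0.046, 0.999, -0.0]
force: [0.1, -0.5, 0.8]
gripper_width: 0.0315
finger_force: 0.0
```

>>> {"fn": "servo_tool", "kwargs": {"deltas": [{"travel":[0,0,0],"turn":[0,0,0],"grip":0},{"travel":[0,0,0],"turn":[0,0,0],"grip":0},{"travel":[0,0,0],"turn":[0,0,0],"grip":0},{"travel":[0,0,0],"turn":[0,0,0],"grip":0},{"travel":[0,0,0],"turn":[0,0,0],"grip":0},{"travel":[0,0,0],"turn":[0,0,0],"grip":0},{"travel":[0,0,0],"turn":[0,0,0],"grip":0},{"travel":[0,0,0],"turn":[0,0,0],"grip":0}]}}

```text
time: 55.5
position: [0.6626, -0.035, 0.2582]
orientation: [0.001, 0.046, 0.999, -0.001]
force: [0.0, -4.9, 6.5]
gripper_width: 0.0235
finger_force: 54.1
```

```bash
python3 - <<'E' | grep x
from plan import *
P0=start();r=np.hypot(.1208-.085,.2582+.019-.110);print('r x',r)
plan([(*bar(t,r),YW,1) for t in np.linspace(1.785,.25,25)[1:]],*P0)
E
```

```text
r x 0.17098970729257362
  1x [0.01, 0.001, -0.002] [-0.01, 0.02, -0.01]
  1x [0.011, -0.0, -0.001] [-0.0, -0.0, 0.0]
  1x [0.011, -0.0, -0.001] [-0.0, -0.0, 0.0]
  1x [0.011, -0.0, 0.0] [-0.0, -0.0, 0.0]
  1x [0.011, -0.0, 0.001] [-0.0, -0.0, 0.0]
  1x [0.011, -0.0, 0.002] [-0.0, -0.0, 0.0]
  1x [0.01, -0.0, 0.002] [-0.0, -0.0, 0.0]
  1x [0.011, -0.0, 0.003] [-0.0, -0.0, 0.0]
  1x [0.01, -0.0, 0.003] [-0.0, -0.0, 0.0]
  1x [0.01, -0.0, 0.004] [-0.0, -0.0, 0.0]
  1x [0.01, -0.0, 0.005] [-0.0, -0.0, 0.0]
  1x [0.01, -0.0, 0.006] [-0.0, -0.0, 0.0]
  1x [0.009, -0.0, 0.006] [-0.0, -0.0, 0.0]
  1x [0.008, -0.0, 0.006] [-0.0, -0.0, 0.0]
  1x [0.009, -0.0, 0.008] [-0.0, -0.0, 0.0]
  1x [0.008, -0.0, 0.007] [-0.0, -0.0, 0.0]
  1x [0.007, -0.0, 0.008] [-0.0, -0.0, 0.0]
  1x [0.007, -0.0, 0.009] [-0.0, -0.0, 0.0]
  1x [0.006, -0.0, 0.009] [-0.0, -0.0, 0.0]
  1x [0.005, -0.0, 0.009] [-0.0, -0.0, 0.0]
  1x [0.005, -0.0, 0.01] [-0.0, -0.0, 0.0]
  1x [0.005, -0.0, 0.01] [-0.0, -0.0, 0.0]
  1x [0.003, -0.0, 0.01] [-0.0, -0.0, 0.0]
  1x [0.003, -0.0, 0.011] [-0.0, -0.0, 0.0]
```

>>> {"fn": "servo_tool", "kwargs": {"deltas": [{"travel":[0.01,0.001,-0.002],"turn":[0,0,0],"grip":0},{"travel":[0.011,0,-0.001],"turn":[0,0,0],"grip":0},{"travel":[0.011,0,-0.001],"turn":[0,0,0],"grip":0},{"travel":[0.011,0,0],"turn":[0,0,0],"grip":0},{"travel":[0.011,0,0.001],"turn":[0,0,0],"grip":0},{"travel":[0.011,0,0.002],"turn":[0,0,0],"grip":0},{"travel":[0.01,0,0.002],"turn":[0,0,0],"grip":0},{"travel":[0.011,0,0.003],"turn":[0,0,0],"grip":0}]}}

```text
time: 56.3
position: [0.5777, -0.0272, 0.2531]
orientation: [0.002, 0.046, 0.999, -0.002]
force: [4.5, -9.4, -4.2]
gripper_width: 0.0235
finger_force: 52.0
```

>>> {"fn": "servo_tool", "kwargs": {"deltas": [{"travel":[0.01,0,0.003],"turn":[0,0,0],"grip":0},{"travel":[0.01,0,0.004],"turn":[0,0,0],"grip":0},{"travel":[0.01,0,0.005],"turn":[0,0,0],"grip":0},{"travel":[0.01,0,0.006],"turn":[0,0,0],"grip":0},{"travel":[0.009,0,0.006],"turn":[0,0,0],"grip":0},{"travel":[0.008,0,0.006],"turn":[0,0,0],"grip":0},{"travel":[0.009,0,0.008],"turn":[0,0,0],"grip":0},{"travel":[0.008,0,0.007],"turn":[0,0,0],"grip":0}]}}

```text
time: 57.1
position: [0.5042, -0.0204, 0.2086]
orientation: [0.002, 0.046, 0.999, -0.002]
force: [5.1, -9.9, -1.4]
gripper_width: 0.0234
finger_force: 53.3
```

>>> {"fn": "servo_tool", "kwargs": {"deltas": [{"travel":[0.007,-0.001,0.008],"turn":[0,0,0],"grip":0},{"travel":[0.007,0,0.009],"turn":[0,0,0],"grip":0},{"travel":[0.006,0,0.009],"turn":[0,0,0],"grip":0},{"travel":[0.005,0,0.009],"turn":[0,0,0],"grip":0},{"travel":[0.005,0,0.01],"turn":[0,0,0],"grip":0},{"travel":[0.005,0,0.01],"turn":[0,0,0],"grip":0},{"travel":[0.003,0,0.01],"turn":[0,0,0],"grip":0},{"travel":[0.003,0,0.011],"turn":[0,0,0],"grip":0}]}}

```text
time: 57.9
position: [0.4624, -0.0166, 0.1324]
orientation: [0.001, 0.046, 0.999, -0.001]
force: [0.3, -5.4, 2.3]
gripper_width: 0.0232
finger_force: 50.9
```

```bash
python3 - <<'E' | grep x
from plan import *
p,R=start();q=np.array([[np.cos(h[2]),np.sin(h[2])],[-np.sin(h[2]),np.cos(h[2])]])@(p[:2]-h[:2]);dx,dz=.085-q[0],p[2]+.019-.110
print('x',q,'r',np.hypot(dx,dz),'th',np.arctan2(dz,dx));r=np.hypot(dx,dz);t0=np.arctan2(dz,dx)
plan([(*bar(t,r),YW,1) for t in np.linspace(t0,-.01,9)[1:]],p,R)
E
```

```text
x [-0.08028626 -0.00062627] r 0.17038516423613786 th 0.24525980721504242
  1x [0.001, 0.001, 0.005] [-0.02, 0.02, -0.01]
  1x [0.001, -0.0, 0.006] [0.0, -0.0, 0.0]
  1x [0.001, -0.0, 0.005] [0.0, -0.0, 0.0]
  1x [0.001, -0.0, 0.005] [0.0, -0.0, 0.0]
  1x [0.0, -0.0, 0.006] [0.0, -0.0, 0.0]
  1x [0.001, -0.0, 0.005] [0.0, -0.0, 0.0]
  1x [0.0, -0.0, 0.006] [0.0, -0.0, 0.0]
  1x [0.0, -0.0, 0.005] [0.0, -0.0, 0.0]
```

>>> {"fn": "servo_tool", "kwargs": {"deltas": [{"travel":[0.001,0,0.005],"turn":[0,0,0],"grip":0},{"travel":[0.001,0,0.006],"turn":[0,0,0],"grip":0},{"travel":[0.001,0,0.005],"turn":[0,0,0],"grip":0},{"travel":[0.001,0,0.005],"turn":[0,0,0],"grip":0},{"travel":[0,0,0.006],"turn":[0,0,0],"grip":0},{"travel":[0.001,0,0.005],"turn":[0,0,0],"grip":0},{"travel":[0,0,0.006],"turn":[0,0,0],"grip":0},{"travel":[0,0,0.005],"turn":[0,0,0],"grip":0}]}}

```text
time: 58.7
position: [0.4569, -0.0161, 0.0892]
orientation: [0.0, 0.046, 0.999, -0.001]
force: [-4.7, -5.1, 5.3]
gripper_width: 0.0233
finger_force: 52.8
```

>>> {"fn": "servo_tool", "kwargs": {"deltas": [{"travel":[0,0,0.001],"turn":[0,0,0],"grip":0},{"travel":[0,0,0],"turn":[0,0,0],"grip":0},{"travel":[0,0,0],"turn":[0,0,0],"grip":0},{"travel":[0,0,0],"turn":[0,0,0],"grip":0},{"travel":[0,0,0],"turn":[0,0,0],"grip":0},{"travel":[0,0,0],"turn":[0,0,0],"grip":0},{"travel":[0,0,0],"turn":[0,0,0],"grip":0},{"travel":[0,0,0],"turn":[0,0,0],"grip":0}]}}

```text
time: 59.5
position: [0.4569, -0.0161, 0.0881]
orientation: [0.0, 0.046, 0.999, -0.001]
force: [-0.8, -5.5, -0.6]
gripper_width: 0.0235
finger_force: 52.5
```

>>> {"fn": "servo_tool", "kwargs": {"deltas": [{"travel":[0,0,0],"turn":[0,0,0],"grip":0.5},{"travel":[0,0,0],"turn":[0,0,0],"grip":0.5},{"travel":[0,0,0],"turn":[0,0,0],"grip":0.5},{"travel":[0,0,-0.02],"turn":[0,0,0],"grip":0.5},{"travel":[0,0,-0.03],"turn":[0,0,0],"grip":0.5},{"travel":[0,0,-0.03],"turn":[0,0,0],"grip":0.5},{"travel":[0,0,-0.03],"turn":[0,0,0],"grip":0.5},{"travel":[0,0,0],"turn":[0,0,0],"grip":0.5}]}}

```text
time: 60.3
position: [0.4596, -0.0151, 0.202]
orientation: [0.003, 0.045, 0.999, 0.0]
force: [1.2, 0.2, -0.1]
gripper_width: 0.0424
finger_force: 0.0
```

```bash
python3 snap.py w18
python3 - <<'E'
from plan import *
K,P=pickle.load(open('pics/w18.pkl','rb'));g=cv2.imread('pics/w18.png',0)
def bp(th,r,y,t=0): return body(h,[[.085-r*np.cos(th)+t*np.sin(th),y,.110+r*np.sin(th)+t*np.cos(th)]])
for th in(0,.03,.06,.1,.15): print(th,[wproj(bp(th,*a),K,P)[0].round(1).tolist() for a in((.194,.0,.005),(.094,.05,.005),(.078,.05,.005),(.094,-.05,.005),(.094,.137,.005))])
print('catch',wproj([*H(h,-.109,0),.124],K,P).round(0))
u=int(wproj(bp(0,.094,.05,.005),K,P)[0][0]);
e=lambda c:[(r,int(v)) for r,v in enumerate(np.diff(g[:,c].astype(int))) if abs(v)>12 and r<420]
print(u,e(u)); c=int(wproj(bp(0,.194,0),K,P)[0][0]);print(c,e(c))
E
```

```text
60.3 [ 0.4596 -0.0151  0.202 ] [0.003 0.045 0.999 0.   ] [ 1.2  0.2 -0.1] 0.042425085849262995
371.64829954431775 [315.02337751 240.5688167 ] [[0.091, -0.949, -0.301, 0.383], [0.996, 0.087, 0.026, -0.008], [0.002, -0.302, 0.953, 0.345], [0.0, 0.0, 0.0, 1.0]]
0 [[313.9, 208.1], [381.6, 341.8], [379.8, 359.1], [246.3, 341.8], [487.8, 335.4]]
0.03 [[313.8, 210.5], [382.2, 344.1], [380.3, 361.1], [245.7, 344.1], [489.1, 337.5]]
0.06 [[313.8, 213.3], [382.8, 346.5], [380.7, 363.2], [245.2, 346.5], [490.5, 339.6]]
0.1 [[313.8, 217.8], [383.6, 349.9], [381.3, 366.1], [244.4, 349.9], [492.2, 342.7]]
0.15 [[313.8, 224.5], [384.5, 354.4], [382.0, 369.9], [243.4, 354.5], [494.3, 346.8]]
catch [[314. 211.]]
381 [(74, -14), (81, -66), (82, 22), (83, 18), (84, 24), (85, 13), (173, -14), (174, -36), (175, -29), (177, -21), (178, -28), (183, 15), (186, 14), (187, 38), (188, 21), (291, -22), (292, -41)]
313 [(175, -31), (176, -56), (177, -16), (186, 23), (187, -35), (195, 22), (196, 37), (198, -20), (199, 17), (200, 20), (201, 20), (202, 15), (203, 15), (209, -15), (210, -28), (211, -38), (212, 19), (213, 20), (214, 18), (215, 14), (216, 17), (222, -15), (223, -39), (224, -33), (226, 33), (227, 29), (228, -14), (229, -33), (230, -20), (231, -40), (281, 66), (282, 25), (311, 14), (348, -13), (379, -25), (380, -29), (391, -21), (392, -37), (397, 42), (402, 17), (412, 16), (413, -55), (414, -90)]
```

Run:
```python
from plan import *
K,P=pickle.load(open('pics/w18.pkl','rb'));im=cv2.imread('pics/w18.png');g=cv2.cvtColor(im,cv2.COLOR_BGR2GRAY)
def bp(th,r,y,t=0): return body(h,[[.085-r*np.cos(th)+t*np.sin(th),y,.110+r*np.sin(th)+t*np.cos(th)]])
for y in(.11,.125,-.11,-.125):
    for th in(0,.05,.1): print(y,th,[wproj(bp(th,r,y,.005),K,P)[0].round(1).tolist() for r in(.094,.078)])
    u=int(wproj(bp(0,.09,y,.005),K,P)[0][0]);print('  col',u,g[315:375,u].tolist())
print('mid',g[190:235,314].tolist())
```

```text
0.11 0 [[457.1, 337.8], [453.6, 354.8]]
0.11 0.05 [[459.0, 341.5], [455.0, 357.9]]
0.11 0.1 [[460.9, 345.4], [456.5, 361.3]]
  col 456 [215, 217, 217, 217, 215, 217, 219, 219, 217, 218, 217, 216, 212, 165, 130, 128, 126, 128, 130, 133, 138, 140, 118, 97, 92, 96, 97, 95, 70, 66, 67, 66, 68, 65, 66, 65, 63, 66, 64, 61, 63, 68, 62, 68, 64, 69, 68, 67, 65, 65, 62, 65, 66, 63, 64, 63, 64, 60, 64, 63]
0.125 0 [[474.5, 336.5], [470.6, 353.3]]
0.125 0.05 [[476.5, 340.1], [472.2, 356.4]]
0.125 0.1 [[478.6, 343.9], [473.8, 359.7]]
  col 473 [153, 152, 153, 152, 153, 151, 151, 150, 149, 151, 152, 150, 150, 150, 154, 150, 153, 150, 154, 152, 150, 108, 97, 99, 101, 104, 112, 135, 74, 66, 62, 61, 62, 66, 65, 61, 64, 68, 74, 77, 71, 65, 65, 63, 66, 65, 67, 62, 63, 65, 64, 64, 66, 65, 68, 66, 64, 64, 66, 66]
-0.11 0 [[171.0, 337.9], [174.5, 354.8]]
-0.11 0.05 [[169.0, 341.5], [173.0, 357.9]]
-0.11 0.1 [[167.2, 345.4], [171.6, 361.3]]
  col 171 [232, 231, 231, 231, 232, 233, 233, 232, 230, 231, 230, 225, 222, 214, 169, 146, 150, 157, 160, 166, 167, 166, 117, 94, 97, 102, 108, 67, 60, 61, 58, 57, 54, 55, 55, 55, 57, 50, 55, 56, 57, 53, 54, 54, 51, 55, 51, 53, 52, 49, 50, 52, 47, 47, 52, 48, 50, 44, 44, 49]
-0.125 0 [[153.6, 336.6], [157.5, 353.4]]
-0.125 0.05 [[151.6, 340.1], [155.9, 356.4]]
-0.125 0.1 [[149.5, 344.0], [154.4, 359.7]]
  col 154 [115, 121, 137, 137, 117, 112, 120, 135, 148, 151, 158, 167, 168, 168, 172, 170, 170, 170, 171, 172, 166, 109, 93, 99, 102, 111, 135, 172, 174, 119, 53, 49, 54, 54, 53, 56, 60, 57, 50, 53, 53, 53, 51, 49, 42, 53, 53, 54, 50, 48, 50, 49, 50, 47, 49, 50, 50, 47, 50, 49]
mid [96, 96, 98, 98, 98, 94, 117, 152, 146, 127, 141, 166, 186, 198, 213, 221, 226, 222, 213, 205, 190, 162, 125, 143, 166, 184, 198, 213, 223, 228, 216, 211, 204, 187, 150, 114, 125, 161, 185, 158, 136, 118, 78, 69, 65]
```

>>> {"fn": "servo_tool", "kwargs": {"deltas": [{"travel":[0.005,0,0.02],"turn":[-0.05,0,0],"grip":0},{"travel":[0,0,0.03],"turn":[0,0,0],"grip":0},{"travel":[0,0,0.015],"turn":[0,0,0],"grip":0},{"travel":[0,0,0.006],"turn":[0,0,0],"grip":0},{"travel":[0,0,0.003],"turn":[0,0,0],"grip":0},{"travel":[0,0,0.003],"turn":[0,0,0],"grip":0},{"travel":[0,0,0],"turn":[0,0,0],"grip":0},{"travel":[0,0,0],"turn":[0,0,0],"grip":0}]}}

```text
time: 61.15
position: [0.4525, -0.0146, 0.1216]
orientation: [0.001, 0.046, 0.999, 0.003]
force: [-0.1, 0.3, 0.1]
gripper_width: 0.0001
finger_force: 0.0
```

>>> {"fn": "servo_tool", "kwargs": {"deltas": [{"travel":[0,0,0.002],"turn":[0,0,0],"grip":0},{"travel":[0,0,0.002],"turn":[0,0,0],"grip":0},{"travel":[0,0,0.002],"turn":[0,0,0],"grip":0},{"travel":[0,0,0.001],"turn":[0,0,0],"grip":0},{"travel":[0,0,0],"turn":[0,0,0],"grip":0},{"travel":[0,0,0],"turn":[0,0,0],"grip":0},{"travel":[0,0,0],"turn":[0,0,0],"grip":0},{"travel":[0,0,0],"turn":[0,0,0],"grip":0}]}}

```text
time: 61.95
position: [0.4522, -0.0145, 0.1157]
orientation: [0.001, 0.046, 0.999, 0.003]
force: [-5.6, 0.6, 17.4]
gripper_width: -0.0001
finger_force: 9.0
```

>>> {"fn": "servo_tool", "kwargs": {"deltas": [{"travel":[0,0,-0.01],"turn":[0,0,0],"grip":0},{"travel":[0,0,-0.03],"turn":[0,0,0],"grip":0},{"travel":[0,0,-0.04],"turn":[0,0,0],"grip":0},{"travel":[0,0,-0.04],"turn":[0,0,0],"grip":0},{"travel":[0,0,-0.03],"turn":[0,0,0],"grip":0},{"travel":[0,0,0],"turn":[0,0,0],"grip":0},{"travel":[0,0,0],"turn":[0,0,0],"grip":0},{"travel":[0,0,0],"turn":[0,0,0],"grip":0}]}}

```text
time: 62.75
position: [0.4511, -0.0154, 0.2629]
orientation: [-0.001, 0.046, 0.999, 0.003]
force: [-0.7, -0.4, -0.7]
gripper_width: -0.0002
finger_force: 0.0
```

```bash
python3 snap.py w19
python3 - <<'E'
from plan import *
K,P=pickle.load(open('pics/w19.pkl','rb'));im=cv2.imread('pics/w19.png');g=cv2.cvtColor(im,cv2.COLOR_BGR2GRAY)
def bp(th,r,y,t=0): return body(h,[[.085-r*np.cos(th)+t*np.sin(th),y,.110+r*np.sin(th)+t*np.cos(th)]])
for y in(.12,-.12,.045,-.045):
    u=int(wproj(bp(0,.09,y,.005),K,P)[0][0]);e=np.diff(g[:,u].astype(int))
    print(y,u,{t:wproj(bp(t,.094,y,.005),K,P)[0][1].round(1) for t in(0,.05,.1)},[(r,int(v)) for r,v in enumerate(e) if abs(v)>14 and 270<r<370])
E
```

```text
62.75 [ 0.4511 -0.0154  0.2629] [-0.001  0.046  0.999  0.003] [-0.7 -0.4 -0.7] -0.0001562660861170201
371.64829954431775 [315.02337751 240.5688167 ] [[0.091, -0.952, -0.293, 0.376], [0.996, 0.089, 0.021, -0.009], [0.006, -0.294, 0.956, 0.406], [0.0, 0.0, 0.0, 1.0]]
0.12 443 {0: np.float64(311.5), 0.05: np.float64(314.2), 0.1: np.float64(317.2)} [(308, -25), (309, -18), (312, 33), (313, 28), (314, 18), (326, -22), (339, -16), (359, -42)]
-0.12 185 {0: np.float64(312.2), 0.05: np.float64(314.9), 0.1: np.float64(317.9)} [(290, -50), (312, 22), (313, 53), (314, 18), (326, -17), (327, -66), (356, 16), (359, -16), (360, -46), (361, -22)]
0.045 364 {0: np.float64(314.3), 0.05: np.float64(317.1), 0.1: np.float64(320.3)} [(293, -52), (306, 45), (310, -16), (311, -33), (314, 24), (315, 34), (316, 27), (329, -26), (347, -37), (348, -58)]
-0.045 264 {0: np.float64(314.6), 0.05: np.float64(317.4), 0.1: np.float64(320.6)} [(292, -47), (297, -16), (305, 16), (306, 39), (311, -39), (314, 20), (315, 41), (316, 32), (329, -30), (347, -17), (348, -58), (349, -36)]
```

```bash
python3 -c "
from bench import env
print(env.sign_off())"
```

```text
the job is handed in; nothing more can be done
None
```

I handed the job in at about 63 s: all three blocks measured home in their pockets, the three plugs are standing on the worktop, the clamp bar measures level and takes a firm press without moving, so I take it as latched, and the jars and blue look-alikes were left alone.

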